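# Pack a picnic crate with one board from each stack and two spice jars

### The job

Pack the blue crate for a picnic: take just the top board from the dark stack and lay it flat on the crate's floor, lay just the top board from the pale stack flat on it, and stand both spice jars upright on the crate's floor in the space left at the end of the boards. Set everything down in the crate rather than dropping it in, and leave the other boards in their stacks and everything else on the worktop where it is.

Things in the scene. Friction and masses are not known exactly. Their poses are not given: they have to be found in the camera images.
- crate: blue open crate, fixed to the worktop, 223 mm long (own x), 145 mm wide (own y), 52 mm high; walls and floor 7 mm thick, so inside 209 x 131 mm and the inner floor 7 mm above its underside; no dividers. Origin at the centre of its underside. On the outside of each end wall a small brass bail handle stands out 15 mm, 36 mm up.
- dark_board1: dark brown wooden serving board, 150 mm long (own x), 124 wide (own y), 12 thick, 0.1 to 0.18 kg, origin at the centre of its underside. Each long side has a hand notch at its middle, 60 mm long (x) and 30 deep (y), leaving a waist 64 mm wide that fingers closing along y can grip. Top board of the dark stack of three; the dark-capped jar stands on it at first. Loose.
- dark_board2: dark brown board of the same shape, second in the dark stack, under dark_board1; it stays
- dark_board3: dark brown board of the same shape, lowest of the dark stack, flat on the worktop; it stays
- pale_board1: pale wooden serving board, 150 mm long (own x), 124 wide (own y), 12 thick, 0.1 to 0.18 kg, origin at the centre of its underside. Each long side has a hand notch at its middle, 60 mm long (x) and 30 deep (y), leaving a waist 64 mm wide that fingers closing along y can grip. Top board of the pale stack of three. Loose.
- pale_board2: pale board of the same shape, second in the pale stack, under pale_board1; it stays
- pale_board3: pale board of the same shape, lowest of the pale stack, flat on the worktop; it stays
- jar_dark_cap: round spice jar with a dark cap, 41 mm across over its full height, 105 mm tall, 0.08 to 0.15 kg, origin at the centre of its underside, z up; starts standing on dark_board1
- jar_yellow_cap: round spice jar with a yellow cap, 42 mm across at its foot and cap, 96 mm tall, 0.08 to 0.15 kg, origin at the centre of its underside, z up; starts standing on the worktop in front of the crate
- tin_beans: squat food tin, 76 mm across, 58 mm tall; loose bystander, origin at the middle of its underside
- kitchen_timer: round red and white wind-up kitchen timer, 67 mm across, 50 mm tall; loose bystander, origin at the middle of its underside
- olive_oil: tall square glass oil bottle, 63 mm wide, 264 mm tall; loose bystander, origin at the middle of its underside
- dot_glass: tall tumbler with dark red dots, 93 mm across, 155 mm tall; loose bystander, origin at the middle of its underside
- lemon: yellow lemon, 78 x 55 x 56 mm, lying along its own x; loose bystander, origin at the middle of its underside
Mind the look-alikes: they are no part of the job. Leave any pink look-alike of the dark_board1 alone.

How it is judged:
At the end, for the whole second after the job is handed in: dark_board1 flat on the crate floor, pale_board1 flat on it (height within 5 mm, tilt under 0.07 rad, along the crate within 0.12 rad); both jars upright on the crate floor (tilt under 0.10 rad); all released and at rest; other boards and bystanders within 25 mm of their start (x of dark_board1 in the frame of crate between -0.034 and 0.034 m and y of dark_board1 in the frame of crate between -0.008 and 0.008 m and z of dark_board1 in the frame of crate between 0.003 and 0.012 m and angle between each of dark_board1, pale_board1's own z axis and vertical below 0.07 rad and angle between the x axis of each of dark_board1, pale_board1 and the x axis of crate, either way round below 0.12 rad and linear speed of each of dark_board1, pale_board1, jar_dark_cap, jar_yellow_cap below 0.02 m/s and contact force between the fingers and dark_board1 below 0.05 N and x of pale_board1 in the frame of crate between -0.034 and 0.034 m and y of pale_board1 in the frame of crate between -0.008 and 0.008 m and z of pale_board1 in the frame of crate between 0.015 and 0.024 m and contact force between the fingers and pale_board1 below 0.05 N and x of jar_dark_cap in the frame of crate between -0.09 and 0.09 m and y of jar_dark_cap in the frame of crate between -0.05 and 0.05 m and z of jar_dark_cap in the frame of crate between 0.003 and 0.012 m and angle between each of jar_dark_cap, jar_yellow_cap's own z axis and vertical below 0.1 rad and contact force between the fingers and jar_dark_cap below 0.05 N and x of jar_yellow_cap in the frame of crate between -0.09 and 0.09 m and y of jar_yellow_cap in the frame of crate between -0.05 and 0.05 m and z of jar_yellow_cap in the frame of crate between 0.003 and 0.012 m and contact force between the fingers and jar_yellow_cap below 0.05 N and distance of each of dark_board2, dark_board3, pale_board2, pale_board3, tin_beans, kitchen_timer, olive_oil, dot_glass, lemon from where it was at the start of the episode below 0.025 m); the robot touches nothing.
It fails at once if one of the two boards or a jar is let go while more than 60 mm above the crate's underside, over the crate ((horizontal distance between dark_board1 and crate below 0.11 m and z of dark_board1 in the frame of crate above 0.06 m and contact force between the fingers and dark_board1 below 0.02 N) or (horizontal distance between pale_board1 and crate below 0.11 m and z of pale_board1 in the frame of crate above 0.06 m and contact force between the fingers and pale_board1 below 0.02 N) or (horizontal distance between jar_dark_cap and crate below 0.11 m and z of jar_dark_cap in the frame of crate above 0.06 m and contact force between the fingers and jar_dark_cap below 0.02 N) or (horizontal distance between jar_yellow_cap and crate below 0.11 m and z of jar_yellow_cap in the frame of crate above 0.06 m and contact force between the fingers and jar_yellow_cap below 0.02 N)).
It fails at once if a board that stays in its stack, or a bystander, is shifted more than 40 mm (distance of any of dark_board2, dark_board3, pale_board2, pale_board3, tin_beans, kitchen_timer, olive_oil, dot_glass, lemon from where it was at the start of the episode above 0.04 m).
It fails at once if a bystander is tipped over (angle between any of tin_beans, kitchen_timer, olive_oil, dot_glass, lemon's own z axis and vertical above 0.8 rad).
It also fails if it takes over 72 s, if anything falls off the work surface, if the arm or the gripper's body presses on something with over 40 N, if the wrist force passes 120 N, or if a joint passes its speed limit or range.

### The arm

A 6-joint arm with a two-finger parallel gripper is mounted at the origin on a cart in front of the work surface, level with it; the furniture and walls round the work are solid. World frame = base frame: x ahead of the robot, y to its left, z up, the work surface at z = 0. Lengths are in m, angles in rad, forces in N, time in s.
With the tool pointing down it reaches from about 0.275 to 0.825 m from the base axis. Payload 5.2 kg.
Tool frame: the origin (TCP) lies at the very end of the fingers, on their centre line; the grasp point (between the pads) lies behind it (arm.pinch_z is the z of the grasp point in the tool frame, in m); z points along the fingers, x is the direction in which the jaws open and shut, and the axes are right-handed (so a half turn about z gives the same grasp; the last joint's range is limited). The gripper opens to 93 mm and grips with 3 to 60 N. Pads are 15 mm wide; open, the fingers measure 128 mm over their backs; the gripper's body (75 mm by 188 mm) begins 65 mm behind the grasp point.
Start: joints at [0.919, 0.259, 1.535, -0, 1.348, -0.203], TCP at [0.239, 0.496, 0.219] pointing down, gripper open.
Joint ranges: [-3.14, 3.14], [-0.91, 2.08], [0.19, 2.58], [-1.22, 4.36], [0.22, 2.71], [-3.12, 3.12]. Speed limits (rad/s): [2.57, 2.57, 3.14, 3.14, 3.14, 3.14].

### API

Orientations are given as a rotation vector (axis times angle).
In Python, from rig import arm, cams, sign_off gives the robot as it stands. The module is installed in compiled form; this text tells all that it offers.
- The arm moves only by the tool jog_arm, never from a script. Its argument "moves" is one flat list of numbers, 7 for each row, row after row: the shift along the tool's x, y, z normalised to -1 to 1, where 1 is 30 mm, then the turn, a rotation vector about the tool's x, y, z normalised to -1 to 1, where 1 is 0.12 rad, then the opening, from -1 (shut) to 1 (fully open), so that 0 is half open. A call has exactly 10 rows; each row shifts and turns the commanded pose from where the row before left it, along the tool's axes as they then stand; what a row does not reach is not made up. A row lasts 1/8 s, in which the tool goes at most 62.5 mm and 10.7 degrees, less where a joint would pass 70% of its speed; a pose out of reach is approached as far as the arm can. A call with a number of a shift or a turn outside -1 to 1 is refused whole. A call with a gripper value outside its range is refused whole. The fingers move at their own pace and stop on an object; the grip force is fixed at half the most. Time passes only in rows, so rows that do not move let the fingers close, or fill a call up. It gives the time, the measured TCP pose, the force and the opening at its end, in the units of the state.
- arm.observe(): the state, without advancing time (a new reading comes with each control period).
- cams.snapshot(name): name is "side" or "top" or "wrist"; returns the picture (480x640x3 uint8, red, green, blue); there is no depth.
- cams.camera_params(name): a dict with "fovy" (degrees; the focal length in pixels is half the picture's height over the tangent of half this angle, whatever the lens; pixels are square), "cx", "cy" (the principal point, pixels), "origin" and "orientation" of the camera in the world; the wrist camera has in their place "hand_eye" (4x4, takes a point from camera to tool coordinates, whose origin is the TCP and whose axes are the tool frame's). Camera axes: x right, y down, z forward; pixel columns grow to the right and rows downward; lengths in m; the calibration is good to about 2 mm. A picture is of the moment at which its call begins: read the wrist's pose just before it. camera_params takes no time and is no camera call.
- sign_off(): hands the job in, once; it reports no verdict.
The state is a dict: "t": time; "joint_positions": joint angles; "qvel": joint speeds; "joint_efforts": joint torques, N m; "position": TCP position; "eef_rot": TCP orientation; "wrist_force": force on the tool from outside, world axes, zero at the start; "ft_torque": the same for the moment, N m; "finger_gap": opening from 0.0 (shut) to 1.0 (fully open).
Only numpy, scipy, OpenCV 4.12 (cv2) and the standard library are available. Lean on these libraries where they do the work, as an engineer would, in place of code of your own. Each camera call takes 0.05 s, during which the arm holds its last target.

## Working session

There is one attempt and no reset: what is moved stays moved. The work goes in short steps, Python scripts to look and compute and a tool call to move; the robot and the scene stay as the last step left them, time stands still between calls to the robot, and variables do not carry over. Pictures are saved under pics/ and viewed, and the job is handed in when it is done.

Besides the shell and the picture viewer there is one more tool, called by a JSON object that holds its "api" and its "payload". jog_arm: Moves the arm, as the interface text tells. Its arguments: {"type":"object","properties":{"moves":{"type":"array","items":{"type":"number"}}},"required":["moves"]}

```bash
mkdir -p pics
python3 - <<'E'
from rig import arm, cams
import cv2
s=arm.observe();print(s['t'],s['position'],s['eef_rot'],s['finger_gap'],arm.pinch_z)
for n in ['top','side','wrist']:
    im=cams.snapshot(n);cv2.imwrite(f'pics/{n}0.png',im[:,:,::-1]);print(n,cams.camera_params(n))
E
```

```text
0.0 [0.23827998 0.4950935  0.21782838] [ 2.65952052  1.67107737 -0.00267029] 1.004468272844182 -0.0188
top {'fovy': 52.427966832074915, 'cx': 317.1558781588178, 'cy': 240.01486030157412, 'origin': array([ 0.31931655, -0.05878702,  1.25499886]), 'orientation': array([-2.02252418,  2.21286877, -0.22666104])}
side {'fovy': 54.03904724670351, 'cx': 315.4385956463641, 'cy': 239.3270552377483, 'origin': array([-0.32101353, -0.11793073,  0.98235197]), 'orientation': array([-1.82185458,  1.73795178, -0.6942026 ])}
wrist {'fovy': 67.4662662435232, 'cx': 322.13399831853434, 'cy': 237.5538046016594, 'hand_eye': array([[ 9.99999673e-01, -6.76393907e-04,  4.42216463e-04,
         2.24143120e-04],
       [ 5.17359001e-04,  9.56215926e-01,  2.92661638e-01,
        -8.17082938e-02],
       [-6.20808973e-04, -2.92661314e-01,  9.56215964e-01,
        -1.65277578e-01],
       [ 0.00000000e+00,  0.00000000e+00,  0.00000000e+00,
         1.00000000e+00]])}
```

View pics/top0.png

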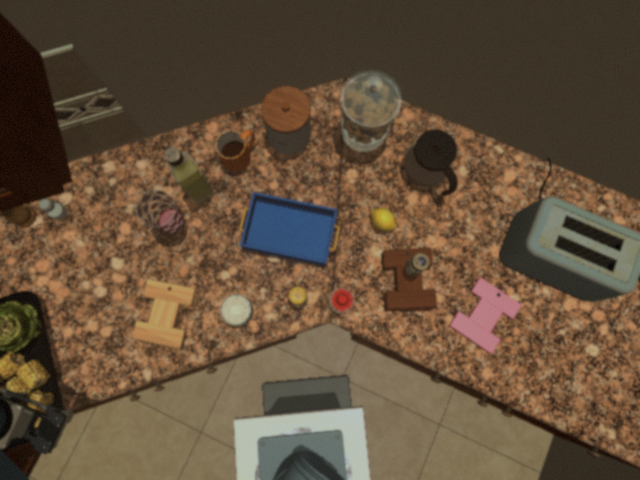

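View pics/side0.png

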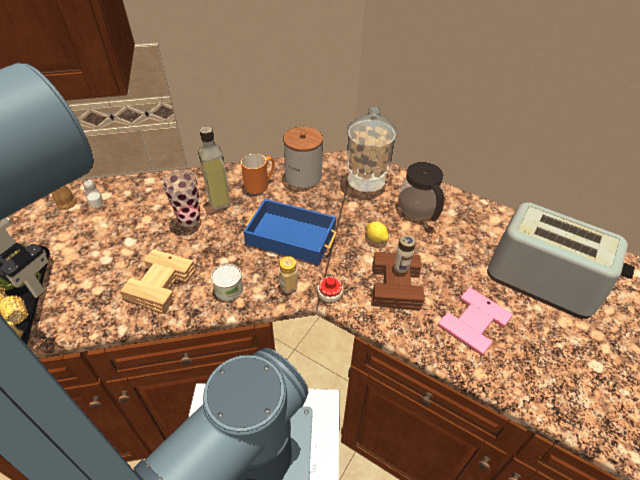

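View pics/wrist0.png

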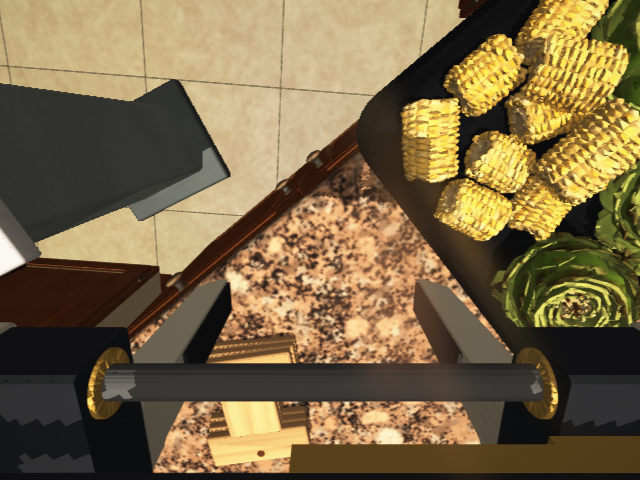

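```bash
cat > h.py <<'E'
import numpy as np, cv2
from scipy.spatial.transform import Rotation as R
from rig import arm, cams
def cam(n, s=None):
    p=cams.camera_params(n); f=240/np.tan(np.radians(p['fovy']/2))
    if n=='wrist':
        s=s or arm.observe(); T=np.eye(4); T[:3,:3]=R.from_rotvec(s['eef_rot']).as_matrix(); T[:3,3]=s['position']
        M=T@p['hand_eye']; return f,p['cx'],p['cy'],M[:3,3],M[:3,:3]
    return f,p['cx'],p['cy'],np.array(p['origin']),R.from_rotvec(p['orientation']).as_matrix()
def ray(c,uv,z):
    f,cx,cy,o,M=c; uv=np.atleast_2d(np.asarray(uv,float))
    d=np.c_[(uv[:,0]-cx)/f,(uv[:,1]-cy)/f,np.ones(len(uv))]@M.T
    t=(z-o[2])/d[:,2]; return o+d*t[:,None]
def proj(c,P):
    f,cx,cy,o,M=c; q=(np.atleast_2d(P)-o)@M; return np.c_[f*q[:,0]/q[:,2]+cx,f*q[:,1]/q[:,2]+cy]
E
python3 - <<'E'
import cv2
t=cv2.imread('pics/top0.png');s=cv2.imread('pics/side0.png')
def c(im,x,y,w,h,k): return cv2.resize(im[y:y+h,x:x+w],None,fx=k,fy=k,interpolation=cv2.INTER_CUBIC)
import numpy as np
cv2.imwrite('pics/c1.png',np.hstack([c(t,370,235,80,90,5),c(t,120,265,80,90,5)]))
cv2.imwrite('pics/c2.png',c(t,230,180,130,100,6))
cv2.imwrite('pics/c3.png',np.hstack([c(s,365,230,70,80,5),c(s,120,240,80,80,5)]))
E
```

```text
(no output)
```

View pics/c1.png

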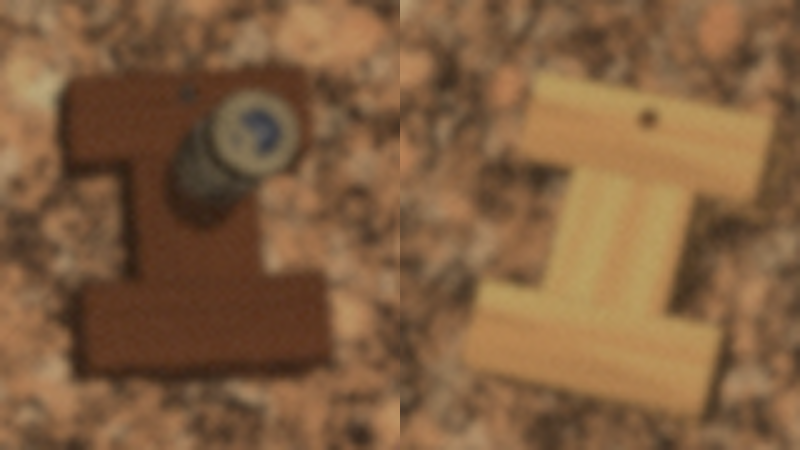

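View pics/c2.png

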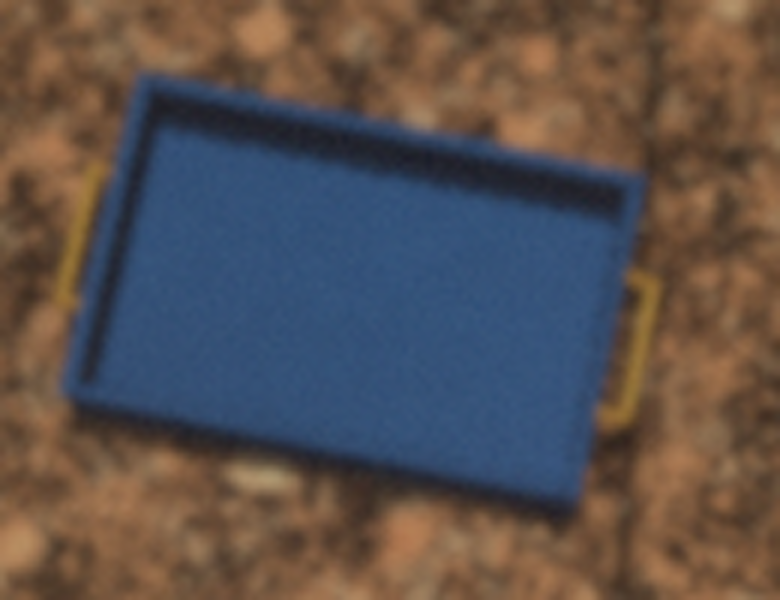

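View pics/c3.png

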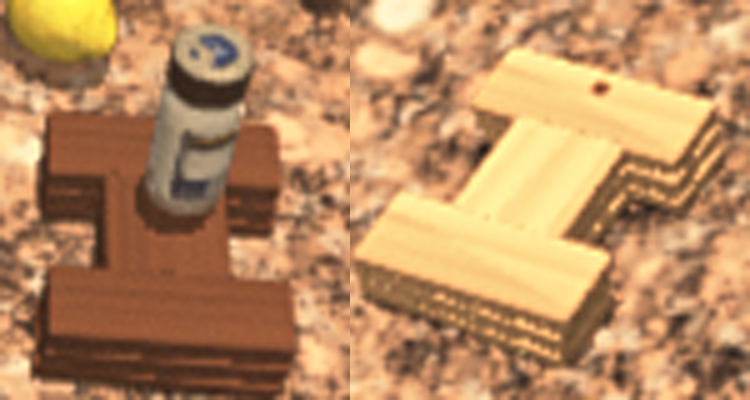

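```bash
python3 - <<'E'
from h import *
c=cam('top');cs=cam('side')
def corners(name,cr,k,o,cam_,z):
    uv=(np.array(cr,float)+.5)/k-.5+np.array(o)
    P=ray(cam_,uv,z)[:,:2]
    L=[np.linalg.norm(P[i]-P[(i+1)%4])*1e3 for i in range(4)]
    e=P[1]-P[0]+P[2]-P[3]
    print(name,P.mean(0).round(4),'edges',np.round(L),'ang TL->TR',round(np.degrees(np.arctan2(e[1],e[0])),1), 'ang TL->BL',round(np.degrees(np.arctan2(*(P[3]-P[0]+P[2]-P[1])[::-1])),1))
corners('dark',[(70,80),(306,68),(330,368),(84,374)],5,(370,235),c,.036)
corners('pale',[(138,73),(372,120),(303,412),(65,362)],5,(120,265),c,.036)
corners('crate',[(137,75),(643,178),(577,502),(65,390)],6,(230,180),c,.052)
corners('dark_s',[(48,115),(278,128),(294,345),(48,335)],5,(365,230),cs,.036)
corners('pale_s',[(167,47),(373,100),(255,322),(5,258)],5,(120,240),cs,.036)
# crate from side by mask of rim later; jars
print('jar cap top', ray(c,((np.array([[256,133]])+.5)/5-.5+[370,235]),.141), ray(cs,((np.array([[213,48]])+.5)/5-.5+[365,230]),.141))
print('yellow', ray(c,[[298,296]],.096), ray(cs,[[288,262]],.096))
E
python3 - <<'E'
import cv2,numpy as np
s=cv2.imread('pics/side0.png');t=cv2.imread('pics/top0.png')
def c(im,x,y,w,h,k): return cv2.resize(im[y:y+h,x:x+w],None,fx=k,fy=k,interpolation=cv2.INTER_CUBIC)
cv2.imwrite('pics/c4.png',c(s,235,190,120,120,5))
cv2.imwrite('pics/c5.png',c(t,210,270,160,60,5))
E
```

```text
dark [ 0.4488 -0.3046] edges [121. 152. 122. 148.] ang TL->TR -93.0 ang TL->BL 176.3
pale [0.4197 0.3118] edges [121. 145. 120. 145.] ang TL->TR -106.5 ang TL->BL 164.5
crate [ 0.6052 -0.0145] edges [221. 142. 220. 140.] ang TL->TR -107.3 ang TL->BL 163.6
dark_s [ 0.4472 -0.3057] edges [123. 143. 121. 146.] ang TL->TR -90.7 ang TL->BL 177.3
pale_s [0.4157 0.3037] edges [122. 146. 137. 149.] ang TL->TR -104.1 ang TL->BL 166.8
jar cap top [[ 0.47563065 -0.31565506  0.141     ]] [[ 0.47534411 -0.31606205  0.141     ]]
yellow [[ 0.42520761 -0.0248411   0.096     ]] [[ 0.4253658  -0.02586515  0.096     ]]
```

View pics/c4.png

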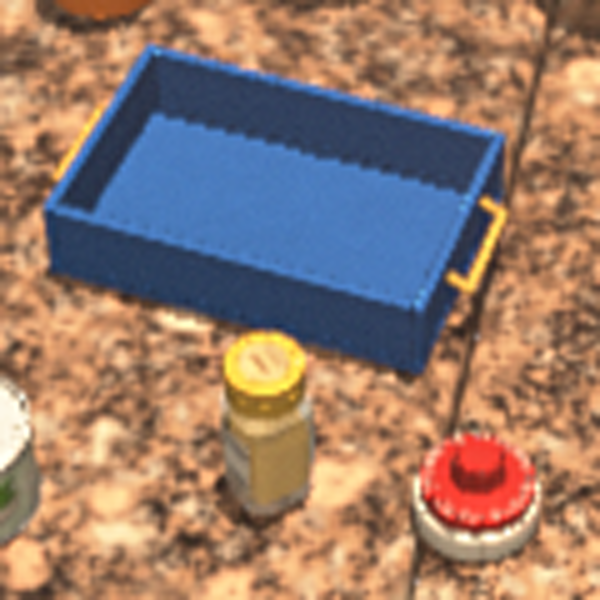

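View pics/c5.png

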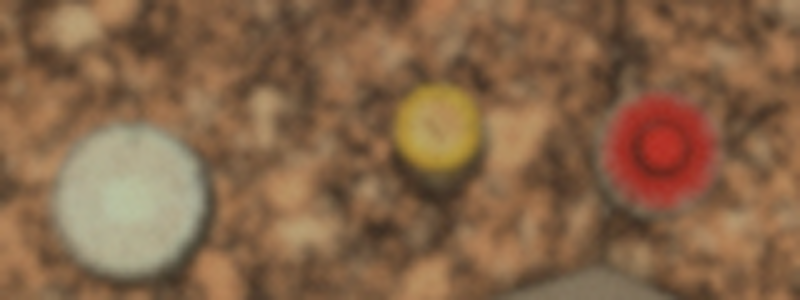

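```bash
cat >> h.py <<'E'
def heading(s):
    M=R.from_rotvec(s['eef_rot']).as_matrix(); return np.degrees(np.arctan2(M[1,0],M[0,0]))
def plan(p,th,g=None,rmax=.95,n=None,s=None):
    s=s or arm.observe(); d=np.array(p)-s['position']; h=heading(s)
    dth=(th-h+180)%360-180
    N=n or int(np.ceil(max(np.abs(d).max()/.03/rmax, np.linalg.norm(d)/.03/1.0 if 0 else 0, abs(np.radians(dth))/.12/rmax,1)))
    while True:
        rows=[]
        for i in range(N):
            hh=np.radians(h+dth*i/N); x=np.array([np.cos(hh),np.sin(hh),0]); y=np.array([np.sin(hh),-np.cos(hh),0])
            v=d/N/.03; rows.append([v@x,v@y,-v[2],0,0,-np.radians(dth)/N/.12])
        if n or np.abs(rows).max()<=1: break
        N+=1
    print('N',N,'d',d.round(4),'h',round(h,2),'dth',round(dth,1)); 
    for r in rows: print(', '.join(f'{v:.2f}' if abs(v)>.004 else '0' for v in r))
def st():
    s=arm.observe(); M=R.from_rotvec(s['eef_rot']).as_matrix()
    print('t',round(s['t'],2),'p',s['position'].round(4),'h',round(heading(s),2),'tilt',M[:2,2].round(4),'gap',round(s['finger_gap']*93,1),'F',s['wrist_force'].round(1)); return s
E
python3 - <<'E'
from h import *
s=st();print(M:=R.from_rotvec(s['eef_rot']).as_matrix().round(3))
plan([.4755,-.3155,.20],73)
cs=cam('side')
uv=(np.array([(152,47),(503,135),(418,303),(47,207)],float)+.5)/5-.5+[235,190]
P=ray(cs,uv,.052)[:,:2];print(P.round(4),P.mean(0));print(np.linalg.norm(P-np.roll(P,-1,0),axis=1)); e=P[1]-P[0]+P[2]-P[3];print(np.degrees(np.arctan2(e[1],e[0])))
E
```

```text
t 0.15 p [0.2384 0.4952 0.218 ] h 64.28 tilt [-0.0009 -0.0011] gap 93.2 F [-0.1  0.2  1. ]
[[ 0.434  0.901 -0.001]
 [ 0.901 -0.434 -0.001]
 [-0.001 -0.    -1.   ]]
N 29 d [ 0.2371 -0.8107 -0.018 ] h 64.28 dth 8.7
-0.72, 0.65, 0.02, 0, 0, -0.04
-0.72, 0.65, 0.02, 0, 0, -0.04
-0.73, 0.64, 0.02, 0, 0, -0.04
-0.73, 0.64, 0.02, 0, 0, -0.04
-0.73, 0.63, 0.02, 0, 0, -0.04
-0.74, 0.63, 0.02, 0, 0, -0.04
-0.74, 0.63, 0.02, 0, 0, -0.04
-0.74, 0.62, 0.02, 0, 0, -0.04
-0.75, 0.62, 0.02, 0, 0, -0.04
-0.75, 0.62, 0.02, 0, 0, -0.04
-0.75, 0.61, 0.02, 0, 0, -0.04
-0.76, 0.61, 0.02, 0, 0, -0.04
-0.76, 0.60, 0.02, 0, 0, -0.04
-0.76, 0.60, 0.02, 0, 0, -0.04
-0.77, 0.60, 0.02, 0, 0, -0.04
-0.77, 0.59, 0.02, 0, 0, -0.04
-0.77, 0.59, 0.02, 0, 0, -0.04
-0.78, 0.58, 0.02, 0, 0, -0.04
-0.78, 0.58, 0.02, 0, 0, -0.04
-0.78, 0.57, 0.02, 0, 0, -0.04
-0.79, 0.57, 0.02, 0, 0, -0.04
-0.79, 0.57, 0.02, 0, 0, -0.04
-0.79, 0.56, 0.02, 0, 0, -0.04
-0.79, 0.56, 0.02, 0, 0, -0.04
-0.80, 0.55, 0.02, 0, 0, -0.04
-0.80, 0.55, 0.02, 0, 0, -0.04
-0.80, 0.55, 0.02, 0, 0, -0.04
-0.81, 0.54, 0.02, 0, 0, -0.04
-0.81, 0.54, 0.02, 0, 0, -0.04
[[ 0.7001  0.0662]
 [ 0.637  -0.1407]
 [ 0.5072 -0.0977]
 [ 0.5672  0.1084]] [ 0.60288441 -0.0159422 ]
[0.2162862  0.13672213 0.21462847 0.13946093]
-106.58659912225967
```

{"api": "jog_arm", "payload": {"moves": [-0.72,0.65,0,0,0,-0.04,1,-0.72,0.65,0,0,0,-0.04,1,-0.73,0.64,0,0,0,-0.04,1,-0.73,0.64,0,0,0,-0.04,1,-0.73,0.63,0,0,0,-0.04,1,-0.74,0.63,0,0,0,-0.04,1,-0.74,0.63,0,0,0,-0.04,1,-0.74,0.62,0,0,0,-0.04,1,-0.75,0.62,0,0,0,-0.04,1,-0.75,0.62,0,0,0,-0.04,1]}}

```text
t: 1.4
position: [0.3201, 0.2152, 0.2186]
eef_rot: [2.619, 1.735, -0.0]
wrist_force: [0.7, 0.2, -0.1]
finger_gap: 0.998
```

{"api": "jog_arm", "payload": {"moves": [-0.75,0.61,0.02,0,0,-0.04,1,-0.76,0.61,0.02,0,0,-0.04,1,-0.76,0.6,0.02,0,0,-0.04,1,-0.76,0.6,0.02,0,0,-0.04,1,-0.77,0.6,0.02,0,0,-0.04,1,-0.77,0.59,0.02,0,0,-0.04,1,-0.77,0.59,0.02,0,0,-0.04,1,-0.78,0.58,0.02,0,0,-0.04,1,-0.78,0.58,0.02,0,0,-0.04,1,-0.78,0.57,0.02,0,0,-0.04,1]}}

```text
t: 2.65
position: [0.4001, -0.0647, 0.2125]
eef_rot: [-2.577, -1.797, 0.0]
wrist_force: [-0.0, -0.3, -0.3]
finger_gap: 1.0
```

Run:
```python
from h import *
s=st();im=cams.snapshot('wrist');cv2.imwrite('pics/w1.png',im[:,:,::-1]);plan([.4755,-.3155,.19],73)
```

```text
t 2.65 p [ 0.4001 -0.0647  0.2125] h 69.78 tilt [-0.0002  0.0002] gap 93.0 F [-0.  -0.3 -0.3]
N 9 d [ 0.0741 -0.2479 -0.0225] h 69.75 dth 3.2
-0.77, 0.58, 0.08, 0, 0, -0.05
-0.77, 0.57, 0.08, 0, 0, -0.05
-0.77, 0.57, 0.08, 0, 0, -0.05
-0.78, 0.56, 0.08, 0, 0, -0.05
-0.78, 0.56, 0.08, 0, 0, -0.05
-0.78, 0.55, 0.08, 0, 0, -0.05
-0.79, 0.55, 0.08, 0, 0, -0.05
-0.79, 0.54, 0.08, 0, 0, -0.05
-0.79, 0.54, 0.08, 0, 0, -0.05
```

View pics/w1.png

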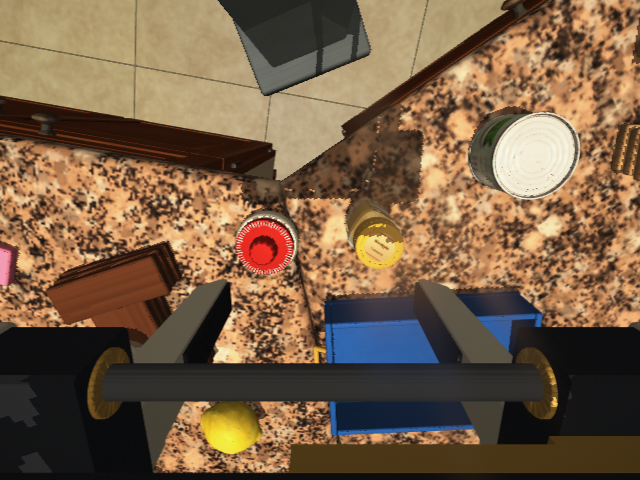

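{"api": "jog_arm", "payload": {"moves": [-0.77,0.58,0.08,0,0,-0.05,1,-0.77,0.57,0.08,0,0,-0.05,1,-0.77,0.57,0.08,0,0,-0.05,1,-0.78,0.56,0.08,0,0,-0.05,1,-0.78,0.56,0.08,0,0,-0.05,1,-0.78,0.55,0.08,0,0,-0.05,1,-0.79,0.55,0.08,0,0,-0.05,1,-0.79,0.54,0.08,0,0,-0.05,1,-0.79,0.54,0.08,0,0,-0.05,1,0,0,0,0,0,0,1]}}

```text
t: 3.95
position: [0.4747, -0.3127, 0.1902]
eef_rot: [-2.528, -1.863, 0.0]
wrist_force: [0.9, 0.4, -0.1]
finger_gap: 1.001
```

Run:
```python
from h import *
s=st();im=cams.snapshot('wrist');cv2.imwrite('pics/w2.png',im[:,:,::-1])
print('yellow from w1 needs');
```

```text
t 3.95 p [ 0.4747 -0.3127  0.1902] h 72.78 tilt [-0.0008  0.0007] gap 93.0 F [ 0.9  0.4 -0.1]
yellow from w1 needs
```

View pics/w2.png

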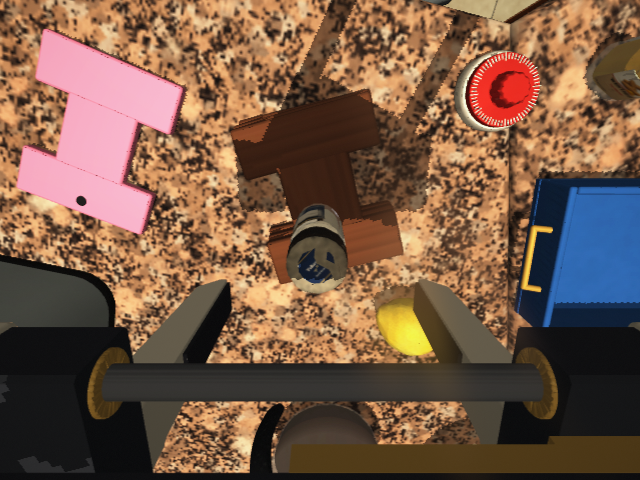

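Run:
```python
from h import *
s=st();c=cam('wrist')
print(ray(c,[[318,263],[287,262],[348,262]],.141), 'lemon',ray(cam('top'),[[383,218]],.028))
plan([.4755,-.3155,.102],73)
print('dark corners',ray(c,[[231,129],[370,90],[381,142],[402,251]],.036).round(4))
```

```text
t 4.0 p [ 0.4743 -0.3114  0.1904] h 72.82 tilt [-0.0011  0.0015] gap 93.4 F [-0.7 -0.   0.5]
[[ 0.47456744 -0.3138978   0.141     ]
 [ 0.46805426 -0.3325739   0.141     ]
 [ 0.47959275 -0.29541738  0.141     ]] lemon [[ 0.61278769 -0.25902307  0.028     ]]
N 4 d [ 0.0012 -0.0041 -0.0884] h 72.82 dth 0.2
-0.03, 0.02, 0.74, 0, 0, -0.01
-0.03, 0.02, 0.74, 0, 0, -0.01
-0.03, 0.02, 0.74, 0, 0, -0.01
-0.03, 0.02, 0.74, 0, 0, -0.01
dark corners [[ 0.3745 -0.3612  0.036 ]
 [ 0.3796 -0.2401  0.036 ]
 [ 0.4226 -0.2418  0.036 ]
 [ 0.5246 -0.2478  0.036 ]]
```

{"api": "jog_arm", "payload": {"moves": [-0.05,0,0.8,0,0,0,1,-0.04,0.04,0.8,0,0,0,1,0,0,0.8,0,0,0,1,0,0,0.55,0,0,0,1,0,0,0,0,0,0,1,0,0,0,0,0,0,-1,0,0,0,0,0,0,-1,0,0,0,0,0,0,-1,0,0,0,0,0,0,-1,0,0,0,0,0,0,-1]}}

```text
t: 5.25
position: [0.475, -0.3148, 0.1026]
eef_rot: [2.527, 1.866, 0.0]
wrist_force: [0.5, 0.2, 0.3]
finger_gap: 0.511
```

Run:
```python
from h import *
s=st()
C=np.array([.604,-.015]);a=np.radians(-107);u=np.array([np.cos(a),np.sin(a)]);v=np.array([np.sin(a),-np.cos(a)])
print(u,v)
j=C+.081*u+.030*v; print('jar target',j, C+.081*u-.03*v)
plan([*j,.17],73)
```

```text
t 5.25 p [ 0.475  -0.3148  0.1026] h 72.87 tilt [ 0.0001 -0.0001] gap 47.5 F [0.5 0.2 0.3]
[-0.2923717  -0.95630476] [-0.95630476  0.2923717 ]
jar target [ 0.55162875 -0.08368953] [ 0.60900703 -0.10123184]
N 9 d [0.0766 0.2311 0.0674] h 72.87 dth 0.1
0.90, 0.02, -0.25, 0, 0, 0
0.90, 0.02, -0.25, 0, 0, 0
0.90, 0.02, -0.25, 0, 0, 0
0.90, 0.02, -0.25, 0, 0, 0
0.90, 0.02, -0.25, 0, 0, 0
0.90, 0.02, -0.25, 0, 0, 0
0.90, 0.02, -0.25, 0, 0, 0
0.90, 0.02, -0.25, 0, 0, 0
0.90, 0.02, -0.25, 0, 0, 0
```

{"api": "jog_arm", "payload": {"moves": [0,0,0,0,0,0,-1,0,0,0,0,0,0,-1,0,0,0,0,0,0,-1,0,0,-0.3,0,0,0,-1,0,0,-0.7,0,0,0,-1,0,0,-0.7,0,0,0,-1,0,0,-0.6,0,0,0,-1,0,0,0,0,0,0,-1,0,0,0,0,0,0,-1,0,0,0,0,0,0,-1]}}

```text
t: 6.5
position: [0.4745, -0.3142, 0.1706]
eef_rot: [-2.526, -1.865, 0.0]
wrist_force: [0.9, 0.9, -1.5]
finger_gap: 0.434
```

Run:
```python
from h import *
s=st();im=cams.snapshot('wrist');cv2.imwrite('pics/w3.png',im[:,:,::-1])
im=cams.snapshot('side');cv2.imwrite('pics/s3.png',im[:,:,::-1])
plan([.609,-.101,.178],73)
```

```text
t 6.5 p [ 0.4745 -0.3142  0.1706] h 72.88 tilt [-0.0013  0.0013] gap 40.4 F [ 0.9  0.9 -1.5]
N 9 d [0.1344 0.2134 0.0073] h 72.88 dth 0.1
0.90, 0.24, -0.03, 0, 0, 0
0.90, 0.24, -0.03, 0, 0, 0
0.90, 0.24, -0.03, 0, 0, 0
0.90, 0.24, -0.03, 0, 0, 0
0.90, 0.24, -0.03, 0, 0, 0
0.90, 0.24, -0.03, 0, 0, 0
0.90, 0.24, -0.03, 0, 0, 0
0.90, 0.24, -0.03, 0, 0, 0
0.90, 0.24, -0.03, 0, 0, 0
```

View pics/w3.png

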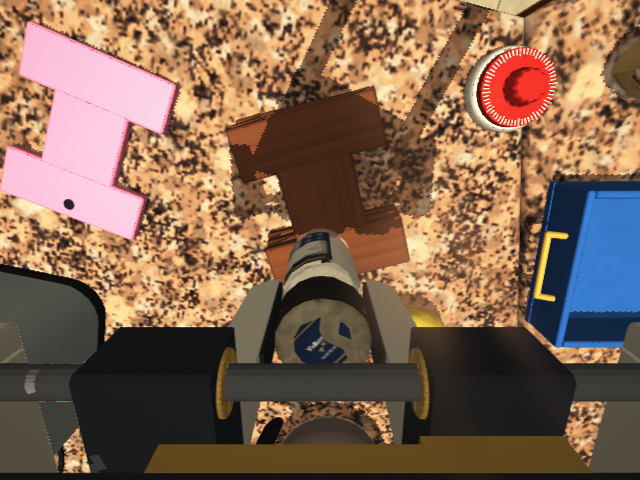

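View pics/s3.png

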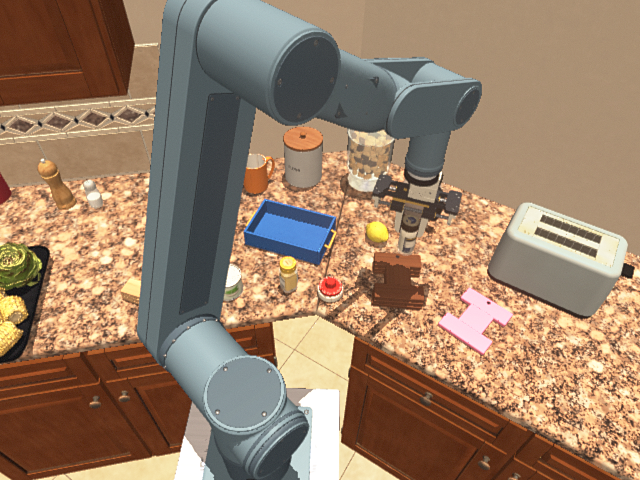

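{"api": "jog_arm", "payload": {"moves": [0.9,0.24,0,0,0,0,-1,0.9,0.24,0,0,0,0,-1,0.9,0.24,0,0,0,0,-1,0.9,0.24,0,0,0,0,-1,0.9,0.24,0,0,0,0,-1,0.9,0.24,0,0,0,0,-1,0.9,0.24,0,0,0,0,-1,0.9,0.24,0,0,0,0,-1,0.9,0.24,0,0,0,0,-1,0,0,0,0,0,0,-1]}}

```text
t: 7.85
position: [0.6089, -0.0998, 0.1709]
eef_rot: [-2.524, -1.869, 0.0]
wrist_force: [-1.1, -0.8, -0.3]
finger_gap: 0.438
```

Run:
```python
from h import *
s=st();im=cams.snapshot('wrist');cv2.imwrite('pics/w4.png',im[:,:,::-1])
im=cams.snapshot('top');cv2.imwrite('pics/t4.png',im[:,:,::-1])
```

```text
t 7.85 p [ 0.6089 -0.0998  0.1709] h 73.03 tilt [-0.0007  0.0006] gap 40.7 F [-1.1 -0.8 -0.3]
```

View pics/w4.png

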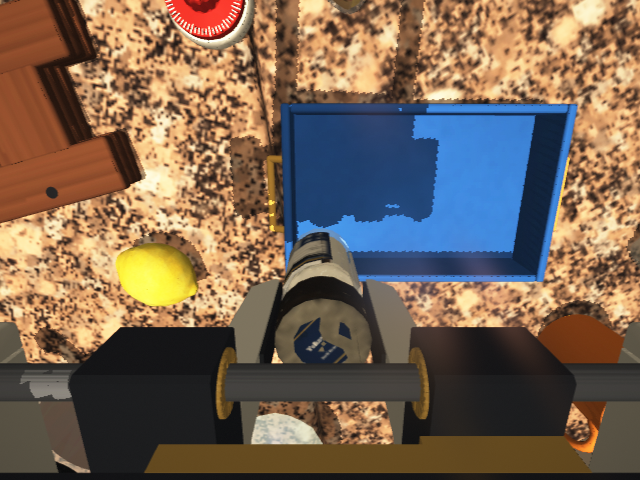

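View pics/t4.png

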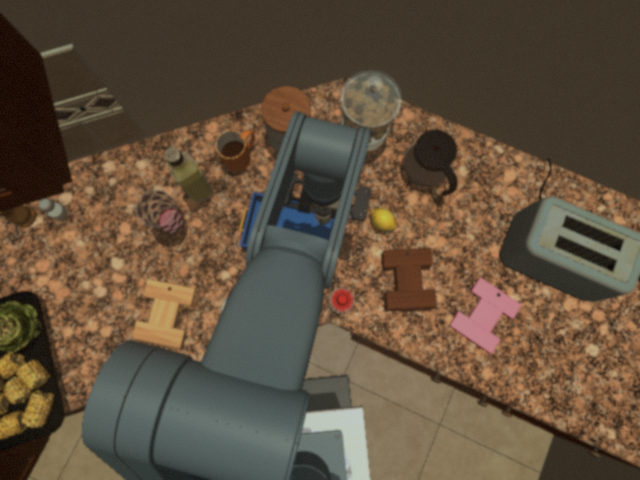

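Run:
```python
from h import *
s=st();c=cam('wrist')
P=ray(c,[[282,103.5],[578,103.5],[545,281.5],[400,281]],.052)[:,:2];print(P.round(4))
e=P[1]-P[0];print(np.linalg.norm(e),np.degrees(np.arctan2(*e[::-1])));e=P[2]-P[1];print(np.linalg.norm(e),np.degrees(np.arctan2(*e[::-1])))
print('center',(P[0]+P[2])/2)
Q=ray(c,[[296,113],[568,113]],.052);print(np.linalg.norm(Q[1]-Q[0]))
b=cv2.imread('pics/t4.png')[235:325,370:450];cv2.imwrite('pics/c6.png',cv2.resize(b,None,fx=6,fy=6,interpolation=cv2.INTER_CUBIC))
```

```text
t 7.95 p [ 0.608  -0.1016  0.171 ] h 72.92 tilt [-0.0012 -0.0002] gap 40.4 F [-0.8 -0.4 -1.2]
[[ 0.5049 -0.1008]
 [ 0.5695  0.1094]
 [ 0.7072  0.0685]
 [ 0.6701 -0.0505]]
0.21986082200881324 72.89313492717828
0.14358941635812864 -16.523997953159707
center [ 0.60603787 -0.01612472]
0.2035075473243166
```

View pics/c6.png

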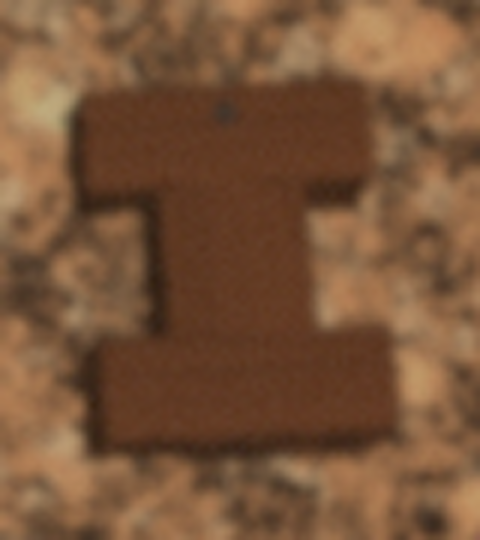

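{"api": "jog_arm", "payload": {"moves": [-0.03,0.06,0.9,0,0,0,-1,0,0,0.9,0,0,0,-1,0,0,0.8,0,0,0,-1,0,0,0.3,0,0,0,-1,0,0,0.2,0,0,0,-1,0,0,0.08,0,0,0,-1,0,0,0,0,0,0,-1,0,0,0,0,0,0,-1,0,0,0,0,0,0,-1,0,0,0,0,0,0,-1]}}

```text
t: 9.2
position: [0.61, -0.1029, 0.0764]
eef_rot: [2.527, 1.866, 0.0]
wrist_force: [0.0, 0.0, -1.3]
finger_gap: 0.44
```

Run:
```python
from h import *
s=st();im=cams.snapshot('side');cv2.imwrite('pics/s5.png',cv2.resize(im[150:330,200:440,::-1],None,fx=3,fy=3,interpolation=cv2.INTER_CUBIC))
c=cam('top')
uv=(np.array([(82,92),(368,78),(395,435),(102,443)],float)+.5)/6-.5+[370,235]
P=ray(c,uv,.036)[:,:2]; print(P.round(4),P.mean(0))
for a,b in((0,1),(3,2),(0,3),(1,2)):
  e=P[b]-P[a];print(np.linalg.norm(e),np.degrees(np.arctan2(*e[::-1])))
w=(np.array([(155,185),(303,185),(315,332),(168,335)],float)+.5)/6-.5+[370,235]
P=ray(c,w,.036)[:,:2]; print(P.round(4),P.mean(0))
```

```text
t 9.2 p [ 0.61   -0.1029  0.0764] h 72.88 tilt [ 0.0003 -0.0002] gap 40.9 F [ 0.   0.  -1.3]
[[ 0.5277 -0.2486]
 [ 0.5229 -0.3702]
 [ 0.3727 -0.3608]
 [ 0.3803 -0.2395]] [ 0.45090287 -0.30476072]
0.1217038082132909 -92.29354988320183
0.12146775386244905 -93.60011627272377
0.14767590058258226 176.49193316109228
0.15045079275187584 176.41238981168928
[[ 0.4854 -0.2745]
 [ 0.4798 -0.3366]
 [ 0.418  -0.3334]
 [ 0.4222 -0.2722]] [ 0.45136028 -0.30420747]
```

View pics/s5.png

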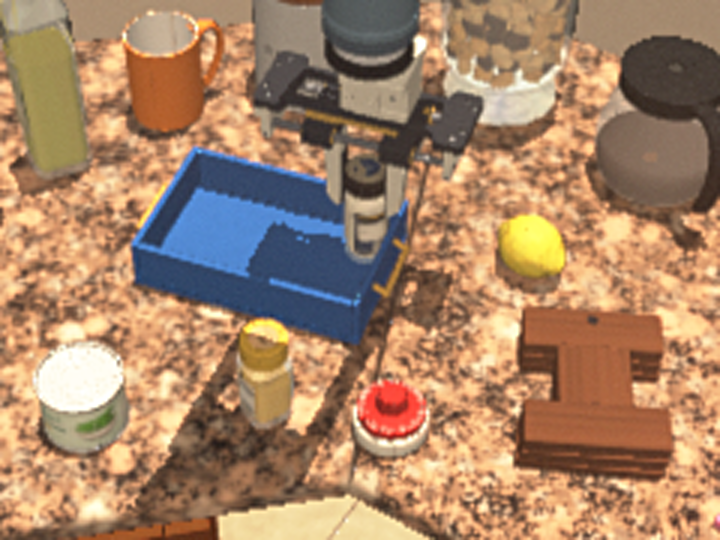

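{"api": "jog_arm", "payload": {"moves": [0,0,0.06,0,0,0,-1,0,0,0.04,0,0,0,-1,0,0,0,0,0,0,0.4,0,0,0,0,0,0,0.4,0,0,0,0,0,0,0.4,0,0,0,0,0,0,0.4,0,0,-0.4,0,0,0,0.4,0,0,-0.9,0,0,0,0.4,0,0,-0.9,0,0,0,0.6,0,0,-0.9,0,0,0,1]}}

```text
t: 10.5
position: [0.6101, -0.103, 0.168]
eef_rot: [2.527, 1.866, 0.001]
wrist_force: [0.6, -0.1, 0.5]
finger_gap: 0.858
```

Run:
```python
from h import *
s=st();im=cams.snapshot('wrist');cv2.imwrite('pics/w6.png',im[:,:,::-1])
plan([.451,-.3045,.16],-93.2)
```

```text
t 10.5 p [ 0.6101 -0.103   0.168 ] h 72.88 tilt [ 0.001  -0.0003] gap 79.8 F [ 0.6 -0.1  0.5]
N 26 d [-0.161  -0.2009 -0.0122] h 72.89 dth -166.1
-0.31, -0.12, 0.02, 0, 0, 0.93
-0.32, -0.09, 0.02, 0, 0, 0.93
-0.33, -0.05, 0.02, 0, 0, 0.93
-0.33, -0.01, 0.02, 0, 0, 0.93
-0.33, 0.02, 0.02, 0, 0, 0.93
-0.32, 0.06, 0.02, 0, 0, 0.93
-0.32, 0.09, 0.02, 0, 0, 0.93
-0.30, 0.13, 0.02, 0, 0, 0.93
-0.29, 0.16, 0.02, 0, 0, 0.93
-0.27, 0.19, 0.02, 0, 0, 0.93
-0.24, 0.22, 0.02, 0, 0, 0.93
-0.22, 0.25, 0.02, 0, 0, 0.93
-0.19, 0.27, 0.02, 0, 0, 0.93
-0.16, 0.29, 0.02, 0, 0, 0.93
-0.12, 0.31, 0.02, 0, 0, 0.93
-0.09, 0.32, 0.02, 0, 0, 0.93
-0.05, 0.33, 0.02, 0, 0, 0.93
-0.02, 0.33, 0.02, 0, 0, 0.93
0.02, 0.33, 0.02, 0, 0, 0.93
0.06, 0.33, 0.02, 0, 0, 0.93
0.09, 0.32, 0.02, 0, 0, 0.93
0.13, 0.30, 0.02, 0, 0, 0.93
0.16, 0.29, 0.02, 0, 0, 0.93
0.19, 0.27, 0.02, 0, 0, 0.93
0.22, 0.25, 0.02, 0, 0, 0.93
0.25, 0.22, 0.02, 0, 0, 0.93
```

View pics/w6.png

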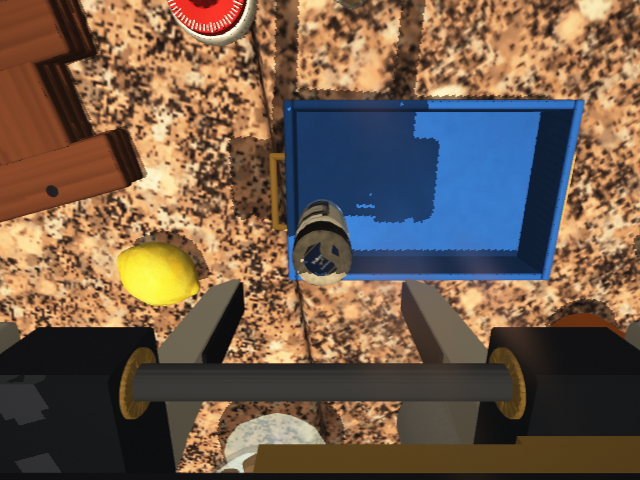

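{"api": "jog_arm", "payload": {"moves": [-0.31,-0.12,0.02,0,0,0.93,1,-0.32,-0.09,0.02,0,0,0.93,1,-0.33,-0.05,0.02,0,0,0.93,1,-0.33,-0.01,0.02,0,0,0.93,1,-0.33,0.02,0.02,0,0,0.93,1,-0.32,0.06,0.02,0,0,0.93,1,-0.32,0.09,0.02,0,0,0.93,1,-0.3,0.13,0.02,0,0,0.93,1,-0.29,0.16,0.02,0,0,0.93,1,-0.27,0.19,0.02,0,0,0.93,1]}}

```text
t: 11.8
position: [0.5474, -0.1804, 0.1603]
eef_rot: [3.132, 0.239, 0.001]
wrist_force: [-0.3, -0.2, -0.2]
finger_gap: 1.002
```

{"api": "jog_arm", "payload": {"moves": [-0.24,0.22,0.02,0,0,0.93,1,-0.22,0.25,0.02,0,0,0.93,1,-0.19,0.27,0.02,0,0,0.93,1,-0.16,0.29,0.02,0,0,0.93,1,-0.12,0.31,0.02,0,0,0.93,1,-0.09,0.32,0.02,0,0,0.93,1,-0.05,0.33,0.02,0,0,0.93,1,-0.02,0.33,0.02,0,0,0.93,1,0.02,0.33,0.02,0,0,0.93,1,0.06,0.33,0.02,0,0,0.93,1]}}

```text
t: 13.05
position: [0.4854, -0.2581, 0.1543]
eef_rot: [2.784, -1.456, 0.001]
wrist_force: [0.1, -0.5, 0.8]
finger_gap: 1.001
```

{"api": "jog_arm", "payload": {"moves": [0.09,0.32,0.02,0,0,0.93,1,0.13,0.3,0.02,0,0,0.93,1,0.16,0.29,0.02,0,0,0.93,1,0.19,0.27,0.02,0,0,0.93,1,0.22,0.25,0.02,0,0,0.93,1,0.25,0.22,0.02,0,0,0.93,1,0,0,0,0,0,0,1,0,0,0,0,0,0,1,0,0,0,0,0,0,1,0,0,0,0,0,0,1]}}

```text
t: 14.3
position: [0.4484, -0.3039, 0.1506]
eef_rot: [-2.156, 2.285, -0.0]
wrist_force: [-0.0, -1.0, -0.2]
finger_gap: 1.002
```

Run:
```python
from h import *
s=st();im=cams.snapshot('wrist');cv2.imwrite('pics/w7.png',im[:,:,::-1])
plan([.451,-.3045,.06],-93.2)
```

```text
t 14.3 p [ 0.4484 -0.3039  0.1506] h -93.31 tilt [0. 0.] gap 93.2 F [-0.  -1.  -0.2]
N 4 d [ 0.0026 -0.0005 -0.0906] h -93.32 dth 0.1
0, -0.02, 0.75, 0, 0, -0.00
0, -0.02, 0.75, 0, 0, -0.00
0, -0.02, 0.75, 0, 0, -0.00
0, -0.02, 0.75, 0, 0, -0.00
```

View pics/w7.png

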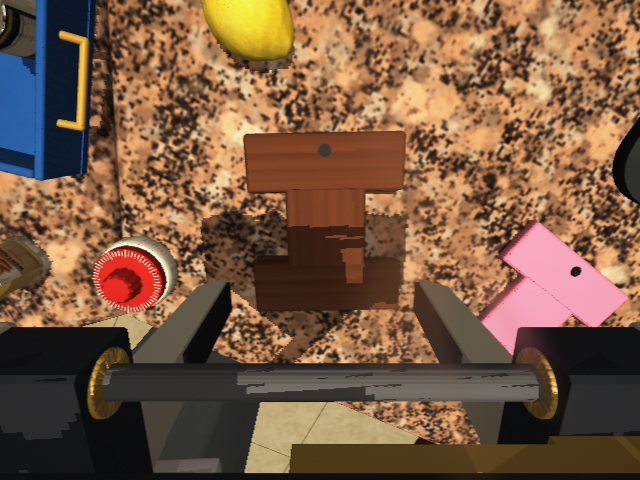

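Run:
```python
from h import *
s=st();c=cam('wrist')
P=ray(c,[[245,135],[405,132],[400,306],[255.5,310]],.036)[:,:2];print(P.round(4),P.mean(0))
for a,b in((0,1),(3,2),(0,3),(1,2)):
  e=P[b]-P[a];print(np.linalg.norm(e),np.degrees(np.arctan2(*e[::-1])))
w=ray(c,[[288,191],[365,190],[361,256],[290,258]],.036)[:,:2];print(w.round(4),w.mean(0))
for a,b in((0,1),(3,2),(0,3),(1,2)):
  e=w[b]-w[a];print(np.linalg.norm(e),np.degrees(np.arctan2(*e[::-1])))
b=cv2.imread('pics/w7.png')[120:320,230:430];cv2.imwrite('pics/c7.png',cv2.resize(b,None,fx=3,fy=3,interpolation=cv2.INTER_CUBIC))
```

```text
t 14.35 p [ 0.4484 -0.304   0.1506] h -93.32 tilt [ 0. -0.] gap 92.9 F [-0.3  0.2  0.4]
[[ 0.5283 -0.2504]
 [ 0.5235 -0.37  ]
 [ 0.3791 -0.367 ]
 [ 0.3825 -0.2418]] [ 0.45335804 -0.30731071]
0.1196935787580221 -92.31409580969408
0.12518714393968108 -91.56589116520165
0.14605037932706647 176.633860963625
0.1444182045113734 178.7973563397876
[[ 0.4844 -0.2789]
 [ 0.4817 -0.3392]
 [ 0.427  -0.3346]
 [ 0.4286 -0.2758]] [ 0.45542272 -0.30710781]
0.060281852926947856 -92.59310067937673
0.058800311583477774 -91.61934558536704
0.055842890935378496 176.76344132305584
0.05488094500507686 175.19603158279227
```

View pics/c7.png

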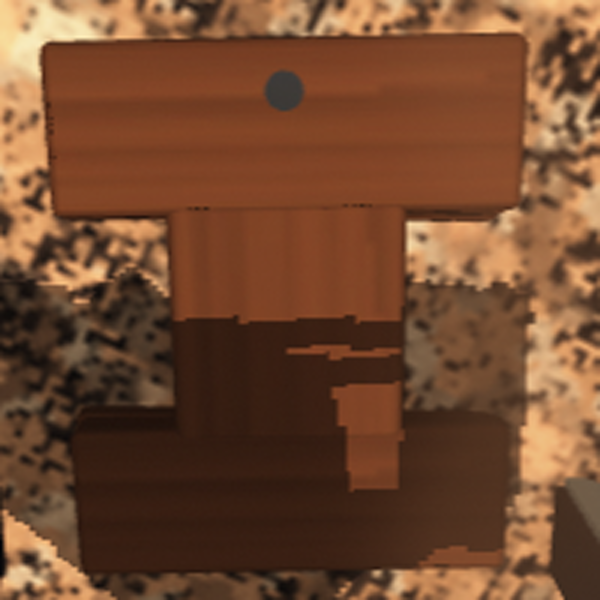

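{"api": "jog_arm", "payload": {"moves": [0.04,-0.12,0.9,0,0,0,1,0,0,0.9,0,0,0,1,0,0,0.9,0,0,0,1,0,0,0.9,0,0,0,1,0,0,0.3,0,0,0,1,0,0,0.15,0,0,0,1,0,0,0,0,0,0,1,0,0,0,0,0,0,1,0,0,0,0,0,0,1,0,0,0,0,0,0,1]}}

```text
t: 15.6
position: [0.4519, -0.3058, 0.0295]
eef_rot: [2.155, -2.286, 0.001]
wrist_force: [0.8, -0.3, -0.9]
finger_gap: 1.001
```

Run:
```python
from h import *
s=st();print([arm.observe()['position'].round(4) for _ in range(3)]);im=cams.snapshot('wrist');cv2.imwrite('pics/w8.png',im[:,:,::-1]);st()
```

```text
t 15.6 p [ 0.4519 -0.3058  0.0295] h -93.37 tilt [ 0.0005 -0.0005] gap 93.1 F [ 0.8 -0.3 -0.9]
[array([ 0.4519, -0.3058,  0.0295]), array([ 0.4519, -0.3058,  0.0295]), array([ 0.4519, -0.3058,  0.0295])]
t 15.65 p [ 0.4518 -0.3058  0.0293] h -93.37 tilt [ 0.0004 -0.0004] gap 93.2 F [0.1 0.2 0.6]
```

View pics/w8.png

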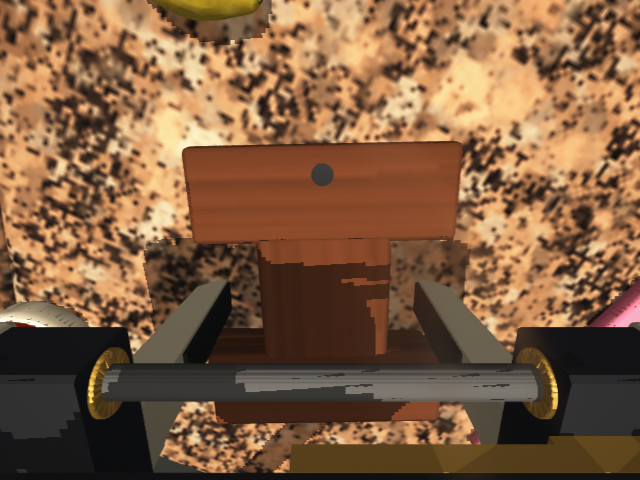

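{"api": "jog_arm", "payload": {"moves": [0,0,0.09,0,0,-0.15,1,0,0,0,0,0,0,-1,0,0,0,0,0,0,-1,0,0,0,0,0,0,-1,0,0,0,0,0,0,-1,0,0,0,0,0,0,-1,0,0,0,0,0,0,-1,0,0,0,0,0,0,-1,0,0,-0.2,0,0,0,-1,0,0,-0.5,0,0,0,-1]}}

```text
t: 16.9
position: [0.4511, -0.305, 0.0473]
eef_rot: [-2.176, 2.266, 0.003]
wrist_force: [0.5, 0.3, -1.9]
finger_gap: 0.692
```

Run:
```python
from h import *
s=st();im=cams.snapshot('wrist');cv2.imwrite('pics/w9.png',im[:,:,::-1]);im=cams.snapshot('side');cv2.imwrite('pics/s9.png',cv2.resize(im[200:330,320:460,::-1],None,fx=4,fy=4,interpolation=cv2.INTER_CUBIC))
```

```text
t 16.9 p [ 0.4511 -0.305   0.0473] h -92.34 tilt [-0.0015  0.0016] gap 64.3 F [ 0.5  0.3 -1.9]
```

View pics/w9.png

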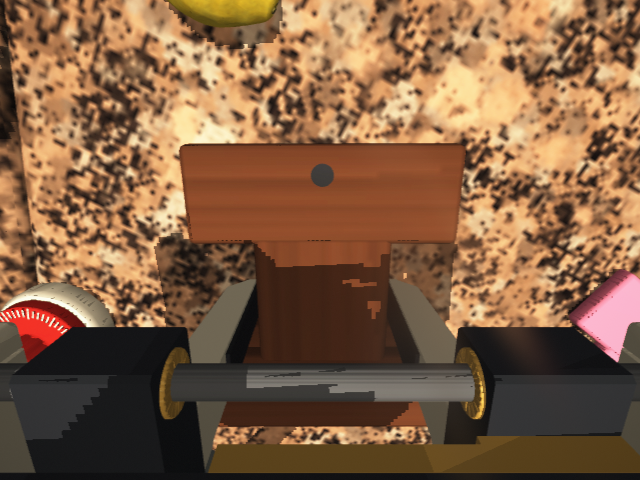

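View pics/s9.png

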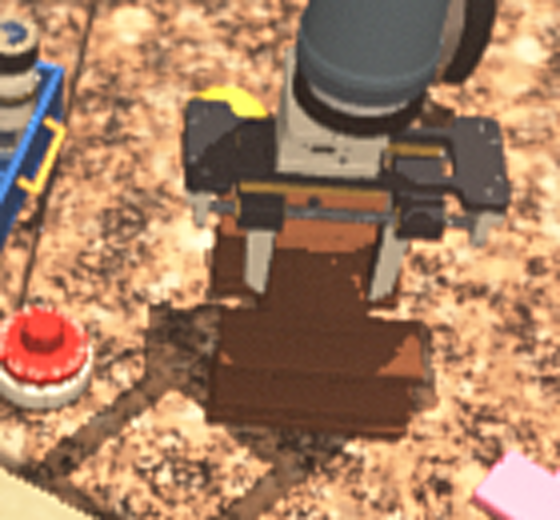

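Run:
```python
from h import *
s=arm.observe();c=cam('wrist')
P=ray(c,[[182,145],[463,145],[300,242],[360,242]],s['position'][2]+.0093);M=R.from_rotvec(s['eef_rot']).as_matrix()
print(((P-s['position'])@M).round(4))
plan([.6126,.0094,.145],-17)
```

```text
[[-0.0593 -0.075  -0.0092]
 [ 0.0591 -0.0749 -0.009 ]
 [-0.0104 -0.0321 -0.0092]
 [ 0.017  -0.0321 -0.0092]]
N 12 d [0.1598 0.316  0.0955] h -92.33 dth 75.3
-0.90, -0.41, -0.27, 0, 0, -0.91
-0.85, -0.50, -0.27, 0, 0, -0.91
-0.79, -0.59, -0.27, 0, 0, -0.91
-0.72, -0.67, -0.27, 0, 0, -0.91
-0.64, -0.75, -0.27, 0, 0, -0.91
-0.55, -0.81, -0.27, 0, 0, -0.91
-0.46, -0.87, -0.27, 0, 0, -0.91
-0.36, -0.91, -0.27, 0, 0, -0.91
-0.26, -0.95, -0.27, 0, 0, -0.91
-0.15, -0.97, -0.27, 0, 0, -0.91
-0.05, -0.98, -0.27, 0, 0, -0.91
0.06, -0.98, -0.27, 0, 0, -0.91
```

{"api": "jog_arm", "payload": {"moves": [-0.9,-0.41,-0.8,0,0,-0.91,-1,-0.85,-0.5,-0.8,0,0,-0.91,-1,-0.79,-0.59,-0.8,0,0,-0.91,-1,-0.72,-0.67,-0.8,0,0,-0.91,-1,-0.64,-0.75,0,0,0,-0.91,-1,-0.55,-0.81,0,0,0,-0.91,-1,-0.46,-0.87,0,0,0,-0.91,-1,-0.36,-0.91,0,0,0,-0.91,-1,-0.26,-0.95,0,0,0,-0.91,-1,-0.15,-0.97,0,0,0,-0.91,-1]}}

```text
t: 18.25
position: [0.5853, -0.0413, 0.1436]
eef_rot: [3.038, -0.802, 0.001]
wrist_force: [0.4, -0.5, -1.5]
finger_gap: 0.686
```

{"api": "jog_arm", "payload": {"moves": [-0.05,-0.98,0,0,0,-0.91,-1,0.06,-0.98,0,0,0,-0.91,-1,0,0,0,0,0,0,-1,0,0,0,0,0,0,-1,0,0,0,0,0,0,-1,0,0,0,0,0,0,-1,0,0,0,0,0,0,-1,0,0,0,0,0,0,-1,0,0,0,0,0,0,-1,0,0,0,0,0,0,-1]}}

```text
t: 19.5
position: [0.6116, 0.0103, 0.1433]
eef_rot: [-3.106, 0.471, 0.0]
wrist_force: [-0.3, 0.8, -1.0]
finger_gap: 0.682
```

Run:
```python
from h import *
s=st();im=cams.snapshot('wrist');cv2.imwrite('pics/w10.png',im[:,:,::-1]);im=cams.snapshot('side');cv2.imwrite('pics/s10.png',im[:,:,::-1])
plan([.6126,.0094,.145],-17)
```

```text
t 19.5 p [0.6116 0.0103 0.1433] h -17.26 tilt [-0.0001  0.    ] gap 63.5 F [-0.3  0.8 -1. ]
N 1 d [ 0.001  -0.0009  0.0017] h -17.25 dth 0.3
0.04, 0.02, -0.06, 0, 0, -0.04
```

View pics/w10.png

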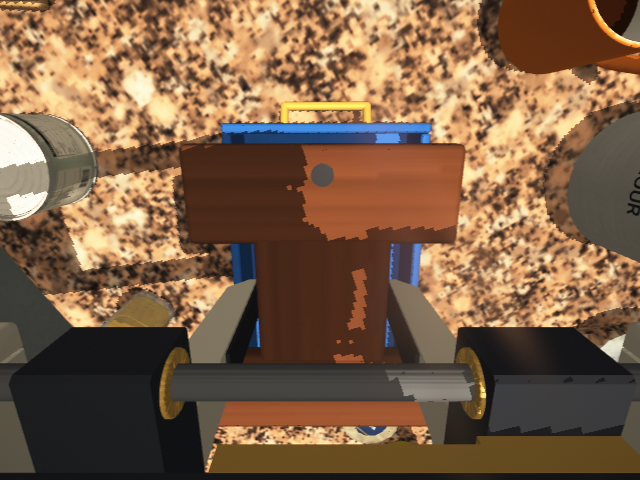

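View pics/s10.png

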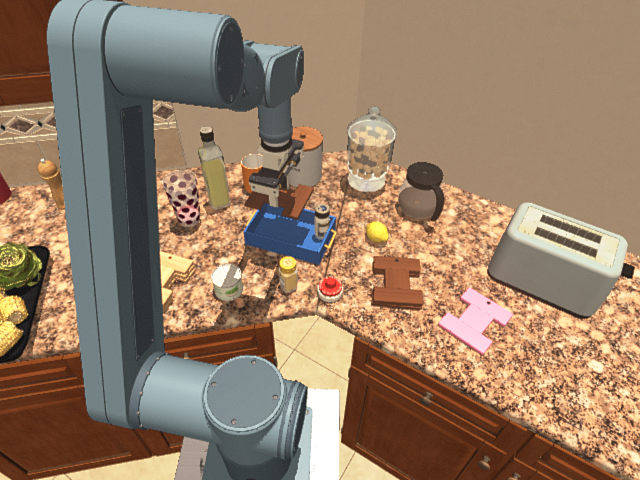

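Run:
```python
from h import *
s=arm.observe();c=cam('wrist');M=R.from_rotvec(s['eef_rot']).as_matrix()
f=lambda uv,z:((ray(c,uv,z)-s['position'])@M).round(4)
print('rim',f([[221.5,124],[431.5,124]],.052))
print('board',f([[182,145],[465,145]],s['position'][2]+.0093))
print('handle',f([[281,103],[370,103]],.038))
b=cv2.imread('pics/w10.png')[90:260,170:480];cv2.imwrite('pics/c10.png',cv2.resize(b,None,fx=2.5,fy=2.5,interpolation=cv2.INTER_CUBIC))
```

```text
rim [[-0.0684 -0.0845  0.0913]
 [ 0.0746 -0.0844  0.0913]]
board [[-0.0588 -0.0751 -0.0093]
 [ 0.0602 -0.075  -0.0093]]
handle [[-0.0289 -0.0988  0.1053]
 [ 0.034  -0.0987  0.1053]]
```

View pics/c10.png

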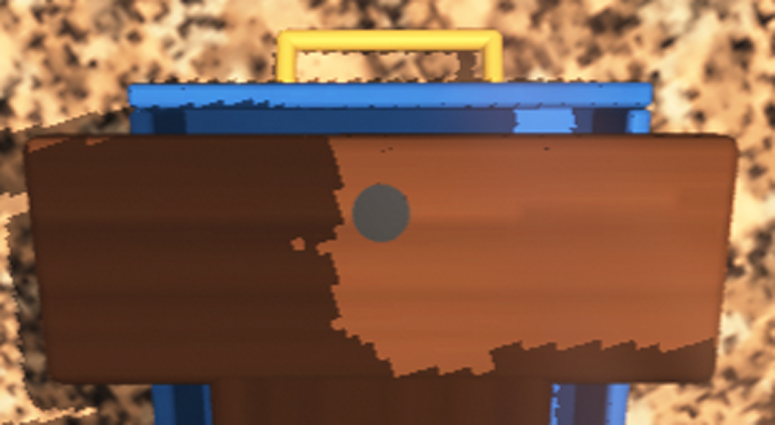

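{"api": "jog_arm", "payload": {"moves": [0.06,0.07,0.9,0,0,0,-1,0,0,0.9,0,0,0,-1,0,0,0.8,0,0,0,-1,0,0,0.3,0,0,0,-1,0,0,0.2,0,0,0,-1,0,0,0.2,0,0,0,-1,0,0,0.2,0,0,0,-1,0,0,0,0,0,0,-1,0,0,0,0,0,0,-1,0,0,0,0,0,0,-1]}}

```text
t: 20.85
position: [0.6129, 0.0077, 0.0387]
eef_rot: [3.106, -0.471, 0.001]
wrist_force: [-0.8, -0.1, -2.3]
finger_gap: 0.683
```

Run:
```python
from h import *
s=st();im=cams.snapshot('wrist');cv2.imwrite('pics/w11.png',im[:,:,::-1])
s=st()
```

```text
t 20.85 p [0.6129 0.0077 0.0387] h -17.26 tilt [ 0.0006 -0.0001] gap 63.6 F [-0.8 -0.1 -2.3]
t 20.9 p [0.6129 0.0077 0.0386] h -17.25 tilt [ 0.0005 -0.0001] gap 63.8 F [-0.2 -0.1 -0.6]
```

View pics/w11.png

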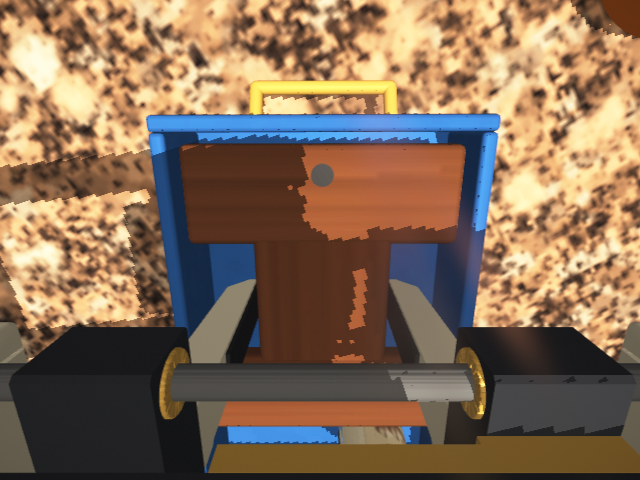

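{"api": "jog_arm", "payload": {"moves": [0,0,0.4,0,0,0,-1,0,0,0.3,0,0,0,-1,0,0,0.18,0,0,0,-1,0,0,0.06,0,0,0,-1,0,0,0,0,0,0,-1,0,0,0,0,0,0,-1,0,0,0,0,0,0,0.65,0,0,0,0,0,0,0.65,0,0,0,0,0,0,0.65,0,0,0,0,0,0,0.65]}}

```text
t: 22.15
position: [0.6128, 0.0077, 0.0103]
eef_rot: [-3.106, 0.471, -0.0]
wrist_force: [-0.2, -0.1, -0.2]
finger_gap: 0.827
```

Run:
```python
from h import *
s=st();im=cams.snapshot('wrist');cv2.imwrite('pics/w12.png',im[:,:,::-1])
```

```text
t 22.15 p [0.6128 0.0077 0.0103] h -17.26 tilt [ 0.0002 -0.    ] gap 76.9 F [-0.2 -0.1 -0.2]
```

View pics/w12.png

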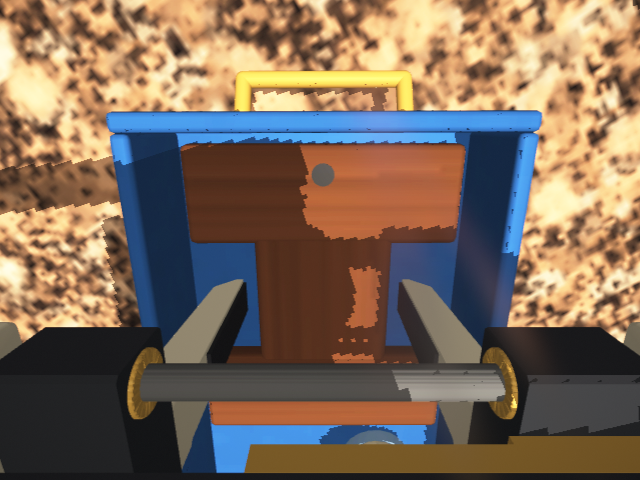

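{"api": "jog_arm", "payload": {"moves": [0,0,-0.3,0,0,0,0.65,0,0,-0.9,0,0,0,0.65,0,0,-0.9,0,0,0,0.65,0,0,-0.9,0,0,0,0.65,0,0,-0.9,0,0,0,1,0,0,-0.9,0,0,0,1,0,0,0,0,0,0,1,0,0,0,0,0,0,1,0,0,0,0,0,0,1,0,0,0,0,0,0,1]}}

```text
t: 23.45
position: [0.6121, 0.0078, 0.153]
eef_rot: [-3.106, 0.471, 0.003]
wrist_force: [1.3, 0.2, -0.5]
finger_gap: 0.999
```

Run:
```python
from h import *
s=st();im=cams.snapshot('wrist');cv2.imwrite('pics/w13.png',im[:,:,::-1])
c=cam('wrist');M=R.from_rotvec(s['eef_rot']).as_matrix()
plan([.4197,.311,.15],74)
```

```text
t 23.45 p [0.6121 0.0078 0.153 ] h -17.26 tilt [-0.002   0.0003] gap 92.9 F [ 1.3  0.2 -0.5]
N 14 d [-0.1926  0.3032 -0.0032] h -17.26 dth 91.3
-0.65, -0.55, 0.01, 0, 0, -0.95
-0.58, -0.62, 0.01, 0, 0, -0.95
-0.51, -0.69, 0.01, 0, 0, -0.95
-0.43, -0.74, 0.01, 0, 0, -0.95
-0.34, -0.78, 0.01, 0, 0, -0.95
-0.25, -0.82, 0.01, 0, 0, -0.95
-0.16, -0.84, 0.01, 0, 0, -0.95
-0.06, -0.85, 0.01, 0, 0, -0.95
0.04, -0.85, 0.01, 0, 0, -0.95
0.13, -0.84, 0.01, 0, 0, -0.95
0.23, -0.82, 0.01, 0, 0, -0.95
0.32, -0.79, 0.01, 0, 0, -0.95
0.41, -0.75, 0.01, 0, 0, -0.95
0.49, -0.70, 0.01, 0, 0, -0.95
```

View pics/w13.png

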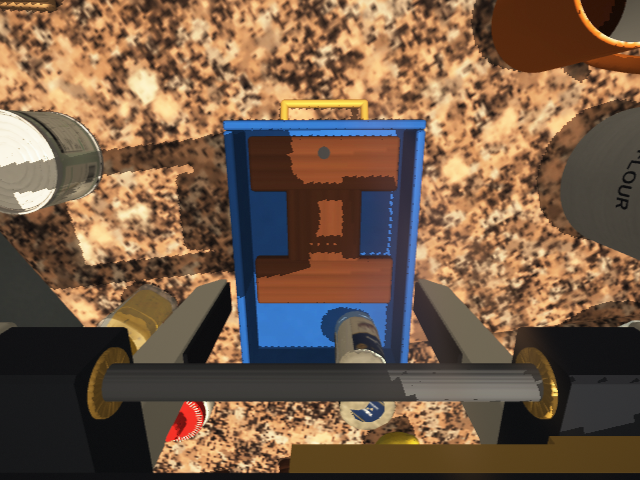

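{"api": "jog_arm", "payload": {"moves": [-0.65,-0.55,0.01,0,0,-0.95,1,-0.58,-0.62,0.01,0,0,-0.95,1,-0.51,-0.69,0.01,0,0,-0.95,1,-0.43,-0.74,0.01,0,0,-0.95,1,-0.34,-0.78,0.01,0,0,-0.95,1,-0.25,-0.82,0.01,0,0,-0.95,1,-0.16,-0.84,0.01,0,0,-0.95,1,-0.06,-0.85,0.01,0,0,-0.95,1,0.04,-0.85,0.01,0,0,-0.95,1,0.13,-0.84,0.01,0,0,-0.95,1]}}

```text
t: 24.75
position: [0.4747, 0.2243, 0.1508]
eef_rot: [-2.867, -1.284, 0.001]
wrist_force: [-0.0, 0.9, 0.3]
finger_gap: 1.0
```

{"api": "jog_arm", "payload": {"moves": [0.23,-0.82,0.01,0,0,-0.95,1,0.32,-0.79,0.01,0,0,-0.95,1,0.41,-0.75,0.01,0,0,-0.95,1,0.49,-0.7,0.01,0,0,-0.95,1,0,0,0,0,0,0,1,0,0,0,0,0,0,1,0,0,0,0,0,0,1,0,0,0,0,0,0,1,0,0,0,0,0,0,1,0,0,0,0,0,0,1]}}

```text
t: 26.0
position: [0.4204, 0.3098, 0.15]
eef_rot: [2.506, 1.894, 0.0]
wrist_force: [-0.5, 0.5, -0.6]
finger_gap: 1.0
```

Run:
```python
from h import *
s=st();im=cams.snapshot('wrist');cv2.imwrite('pics/w14.png',im[:,:,::-1])
b=im[100:330,210:450,::-1];cv2.imwrite('pics/c14.png',cv2.resize(b,None,fx=2.5,fy=2.5,interpolation=cv2.INTER_CUBIC))
```

```text
t 26.0 p [0.4204 0.3098 0.15  ] h 74.16 tilt [0. 0.] gap 93.0 F [-0.5  0.5 -0.6]
```

View pics/w14.png

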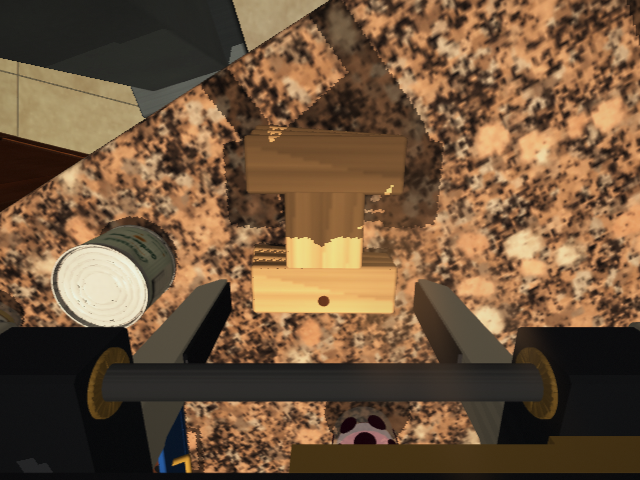

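View pics/c14.png

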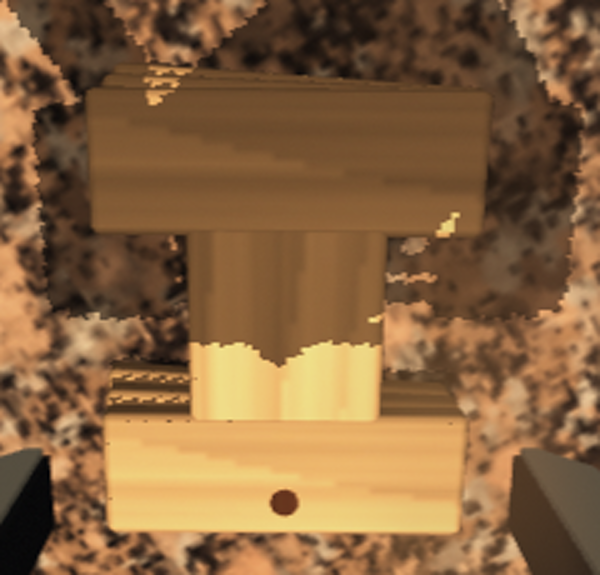

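Run:
```python
from h import *
s=st();c=cam('wrist');M=R.from_rotvec(s['eef_rot']).as_matrix()
P=(ray(c,np.array([(88,88),(490,92),(463,533),(108,529)])/2.5+[210,100],.036)-s['position'])@M
print(P.round(4),P.mean(0).round(4))
```

```text
t 26.05 p [0.4203 0.3099 0.15  ] h 74.17 tilt [0.0001 0.    ] gap 92.9 F [-0.2  0.9 -0.4]
[[-0.0571 -0.0762  0.114 ]
 [ 0.0631 -0.075   0.114 ]
 [ 0.0638  0.0726  0.114 ]
 [-0.0595  0.0709  0.114 ]] [ 0.0026 -0.0019  0.114 ]
```

{"api": "jog_arm", "payload": {"moves": [0.08,-0.03,0.9,0,0,0.09,1,0,0,0.9,0,0,0,1,0,0,0.9,0,0,0,1,0,0,0.9,0,0,0,1,0,0,0.3,0,0,0,1,0,0,0.2,0,0,0,1,0,0,0,0,0,0,1,0,0,0,0,0,0,1,0,0,0,0,0,0,1,0,0,0,0,0,0,1]}}

```text
t: 27.3
position: [0.4203, 0.3127, 0.0274]
eef_rot: [2.516, 1.881, 0.001]
wrist_force: [0.9, -0.2, 0.8]
finger_gap: 1.002
```

Run:
```python
from h import *
s=st();im=cams.snapshot('wrist');cv2.imwrite('pics/w15.png',im[:,:,::-1]);s=st()
```

```text
t 27.3 p [0.4203 0.3127 0.0274] h 73.57 tilt [0.0007 0.0003] gap 93.2 F [ 0.9 -0.2  0.8]
t 27.35 p [0.4202 0.3126 0.0273] h 73.57 tilt [0.0005 0.0002] gap 93.2 F [-1.4 -0.3 -0.2]
```

View pics/w15.png

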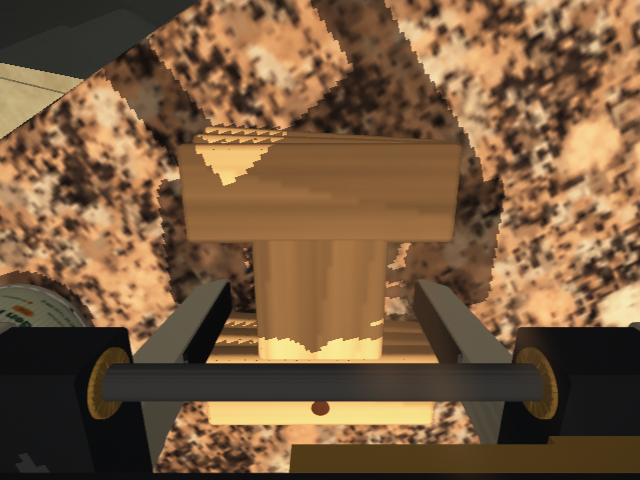

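{"api": "jog_arm", "payload": {"moves": [0,0,0.02,0,0,0,-1,0,0,0,0,0,0,-1,0,0,0,0,0,0,-1,0,0,0,0,0,0,-1,0,0,0,0,0,0,-1,0,0,0,0,0,0,-1,0,0,0,0,0,0,-1,0,0,-0.2,0,0,0,-1,0,0,-0.7,0,0,0,-1,0,0,-0.8,0,0,0,-1]}}

```text
t: 28.6
position: [0.4197, 0.3124, 0.0778]
eef_rot: [-2.516, -1.881, 0.002]
wrist_force: [-0.7, 0.2, -1.4]
finger_gap: 0.684
```

Run:
```python
from h import *
s=st();im=cams.snapshot('wrist');cv2.imwrite('pics/w16.png',im[:,:,::-1]);im=cams.snapshot('side');cv2.imwrite('pics/s16.png',cv2.resize(im[180:330,90:260,::-1],None,fx=4,fy=4,interpolation=cv2.INTER_CUBIC))
plan([.6129,.0077,.153],-17.25)
```

```text
t 28.6 p [0.4197 0.3124 0.0778] h 73.56 tilt [-0.001  -0.0003] gap 63.6 F [-0.7  0.2 -1.4]
N 14 d [ 0.191  -0.3058  0.0731] h 73.57 dth -90.8
-0.57, 0.64, -0.17, 0, 0, 0.94
-0.49, 0.70, -0.17, 0, 0, 0.94
-0.41, 0.75, -0.17, 0, 0, 0.94
-0.32, 0.80, -0.17, 0, 0, 0.94
-0.23, 0.83, -0.17, 0, 0, 0.94
-0.14, 0.85, -0.17, 0, 0, 0.94
-0.04, 0.86, -0.17, 0, 0, 0.94
0.06, 0.86, -0.17, 0, 0, 0.94
0.15, 0.84, -0.17, 0, 0, 0.94
0.25, 0.82, -0.17, 0, 0, 0.94
0.34, 0.79, -0.17, 0, 0, 0.94
0.43, 0.75, -0.17, 0, 0, 0.94
0.51, 0.69, -0.17, 0, 0, 0.94
0.58, 0.63, -0.17, 0, 0, 0.94
```

View pics/w16.png

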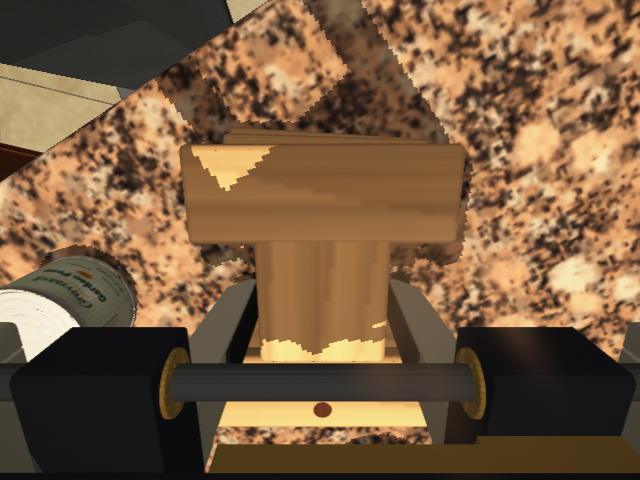

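View pics/s16.png

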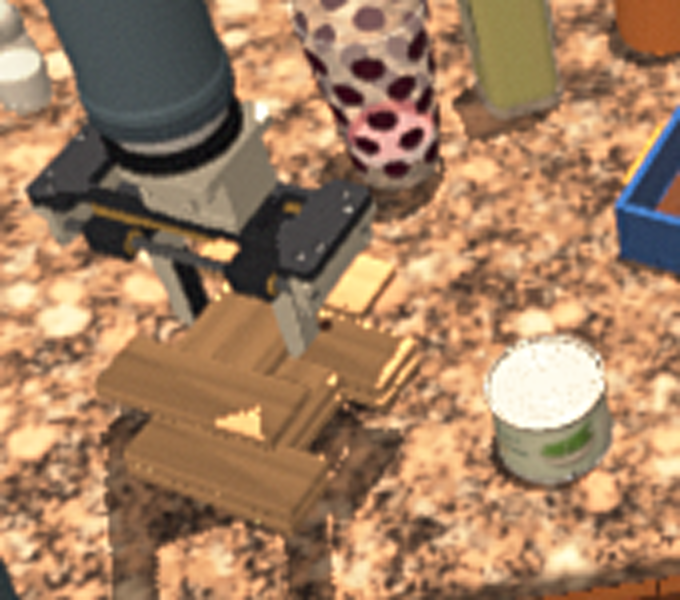

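{"api": "jog_arm", "payload": {"moves": [-0.57,0.64,-0.6,0,0,0.94,-1,-0.49,0.7,-0.6,0,0,0.94,-1,-0.41,0.75,-0.6,0,0,0.94,-1,-0.32,0.8,-0.6,0,0,0.94,-1,-0.23,0.83,0,0,0,0.94,-1,-0.14,0.85,0,0,0,0.94,-1,-0.04,0.86,0,0,0,0.94,-1,0.06,0.86,0,0,0,0.94,-1,0.15,0.84,0,0,0,0.94,-1,0.25,0.82,0,0,0,0.94,-1]}}

```text
t: 29.95
position: [0.557, 0.0937, 0.1483]
eef_rot: [-3.132, -0.239, 0.002]
wrist_force: [0.1, -0.6, -1.3]
finger_gap: 0.684
```

{"api": "jog_arm", "payload": {"moves": [0.34,0.79,0,0,0,0.94,-1,0.43,0.75,0,0,0,0.94,-1,0.51,0.69,0,0,0,0.94,-1,0.58,0.63,0,0,0,0.94,-1,0,0,0,0,0,0,-1,0,0,0,0,0,0,-1,0,0,0,0,0,0,-1,0,0,0,0,0,0,-1,0,0,0,0,0,0,-1,0,0,0,0,0,0,-1]}}

```text
t: 31.2
position: [0.6121, 0.0075, 0.1495]
eef_rot: [-3.108, 0.461, -0.0]
wrist_force: [-0.3, -0.0, -1.1]
finger_gap: 0.685
```

Run:
```python
from h import *
s=st();im=cams.snapshot('wrist');cv2.imwrite('pics/w17.png',im[:,:,::-1])
plan([.6129,.0077,.05],-17.25,n=1)
```

```text
t 31.2 p [0.6121 0.0075 0.1495] h -16.89 tilt [ 0.0002 -0.    ] gap 63.8 F [-0.3 -0.  -1.1]
N 1 d [ 0.0008  0.0003 -0.0994] h -16.9 dth -0.4
0.02, -0.02, 3.31, 0, 0, 0.05
```

View pics/w17.png

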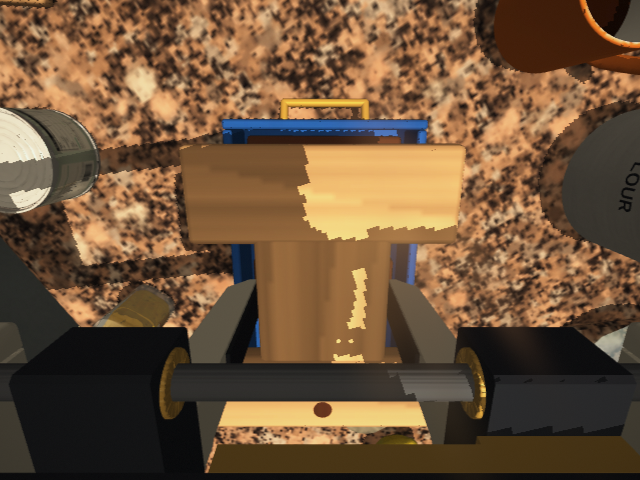

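{"api": "jog_arm", "payload": {"moves": [0.03,0,0.9,0,0,0.05,-1,0,0,0.9,0,0,0,-1,0,0,0.8,0,0,0,-1,0,0,0.3,0,0,0,-1,0,0,0.25,0,0,0,-1,0,0,0.25,0,0,0,-1,0,0,0,0,0,0,-1,0,0,0,0,0,0,-1,0,0,0,0,0,0,-1,0,0,0,0,0,0,-1]}}

```text
t: 32.5
position: [0.6132, 0.007, 0.0477]
eef_rot: [3.106, -0.471, 0.001]
wrist_force: [-0.6, 0.3, -2.0]
finger_gap: 0.684
```

Run:
```python
from h import *
s=st();im=cams.snapshot('wrist');cv2.imwrite('pics/w18.png',im[:,:,::-1]);s=st()
```

```text
t 32.5 p [0.6132 0.007  0.0477] h -17.26 tilt [ 0.0006 -0.0001] gap 63.6 F [-0.6  0.3 -2. ]
t 32.55 p [0.6131 0.007  0.0476] h -17.26 tilt [ 0.0004 -0.0001] gap 63.8 F [-0.1  0.2 -1.5]
```

View pics/w18.png

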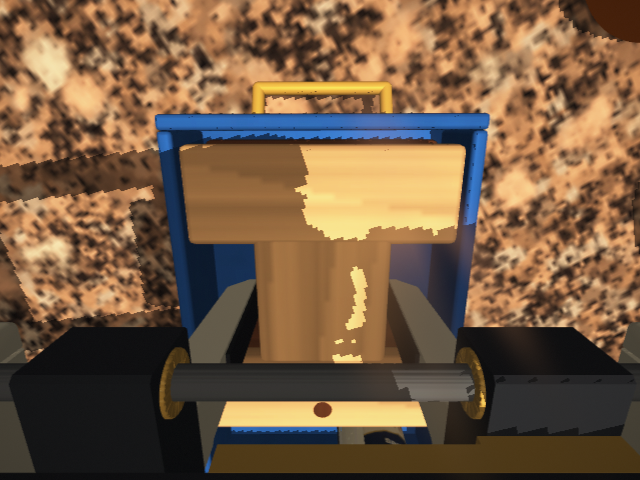

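Inside the rim (crate 156–489, board 181–466, centred). Lower 25.5 mm and release.

{"api": "jog_arm", "payload": {"moves": [0,0,0.4,0,0,0,-1,0,0,0.25,0,0,0,-1,0,0,0.15,0,0,0,-1,0,0,0.05,0,0,0,-1,0,0,0,0,0,0,-1,0,0,0,0,0,0,-1,0,0,0,0,0,0,0.65,0,0,0,0,0,0,0.65,0,0,0,0,0,0,0.65,0,0,0,0,0,0,0.65]}}

```text
t: 33.8
position: [0.6131, 0.007, 0.022]
eef_rot: [-3.106, 0.471, -0.0]
wrist_force: [-0.3, -0.0, 0.1]
finger_gap: 0.826
```

{"api": "jog_arm", "payload": {"moves": [0,0,-0.3,0,0,0,0.65,0,0,-0.9,0,0,0,0.65,0,0,-0.9,0,0,0,0.65,0,0,-0.9,0,0,0,0.65,0,0,-0.9,0,0,0,1,0,0,-0.9,0,0,0,1,0,0,0,0,0,0,1,0,0,0,0,0,0,1,0,0,0,0,0,0,1,0,0,0,0,0,0,1]}}

```text
t: 35.05
position: [0.6124, 0.007, 0.1647]
eef_rot: [-3.106, 0.471, 0.003]
wrist_force: [1.0, -0.4, -0.3]
finger_gap: 0.999
```

Run:
```python
from h import *
s=st();im=cams.snapshot('wrist');cv2.imwrite('pics/w19.png',im[:,:,::-1])
plan([.425,-.0255,.17],73)
```

```text
t 35.05 p [0.6124 0.007  0.1647] h -17.26 tilt [-0.002   0.0003] gap 92.9 F [ 1.  -0.4 -0.3]
N 14 d [-0.1876 -0.0326  0.0051] h -17.26 dth 90.3
-0.40, 0.21, -0.01, 0, 0, -0.94
-0.42, 0.16, -0.01, 0, 0, -0.94
-0.44, 0.11, -0.01, 0, 0, -0.94
-0.45, 0.06, -0.01, 0, 0, -0.94
-0.45, 0.01, -0.01, 0, 0, -0.94
-0.45, -0.04, -0.01, 0, 0, -0.94
-0.44, -0.09, -0.01, 0, 0, -0.94
-0.43, -0.14, -0.01, 0, 0, -0.94
-0.41, -0.19, -0.01, 0, 0, -0.94
-0.39, -0.23, -0.01, 0, 0, -0.94
-0.36, -0.28, -0.01, 0, 0, -0.94
-0.33, -0.31, -0.01, 0, 0, -0.94
-0.29, -0.35, -0.01, 0, 0, -0.94
-0.25, -0.38, -0.01, 0, 0, -0.94
```

View pics/w19.png

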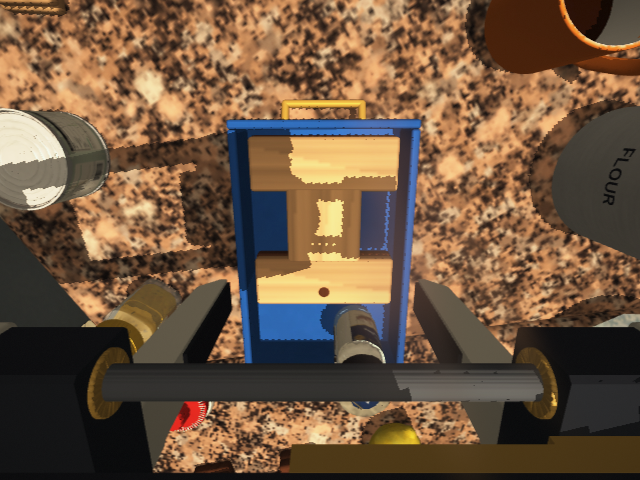

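{"api": "jog_arm", "payload": {"moves": [-0.4,0.21,0,0,0,-0.94,1,-0.42,0.16,0,0,0,-0.94,1,-0.44,0.11,0,0,0,-0.94,1,-0.45,0.06,0,0,0,-0.94,1,-0.45,0.01,0,0,0,-0.94,1,-0.45,-0.04,0,0,0,-0.94,1,-0.44,-0.09,0,0,0,-0.94,1,-0.43,-0.14,0,0,0,-0.94,1,-0.41,-0.19,0,0,0,-0.94,1,-0.39,-0.23,0,0,0,-0.94,1]}}

```text
t: 36.35
position: [0.479, -0.0165, 0.1656]
eef_rot: [-2.874, -1.267, 0.001]
wrist_force: [-0.1, 0.0, -0.2]
finger_gap: 0.999
```

{"api": "jog_arm", "payload": {"moves": [-0.36,-0.28,0,0,0,-0.94,1,-0.33,-0.31,0,0,0,-0.94,1,-0.29,-0.35,0,0,0,-0.94,1,-0.25,-0.38,0,0,0,-0.94,1,0,0,0,0,0,0,1,0,0,0,0,0,0,1,0,0,0,0,0,0,1,0,0,0,0,0,0,1,0,0,0,0,0,0,1,0,0,0,0,0,0,1]}}

```text
t: 37.6
position: [0.4259, -0.0259, 0.1658]
eef_rot: [-2.522, -1.874, 0.0]
wrist_force: [-0.6, -0.1, 0.2]
finger_gap: 0.999
```

Run:
```python
from h import *
s=st();im=cams.snapshot('wrist');cv2.imwrite('pics/w20.png',im[:,:,::-1])
plan([.425,-.0255,.066],73,n=1)
```

```text
t 37.6 p [ 0.4259 -0.0259  0.1658] h 73.22 tilt [-0.0001  0.    ] gap 92.9 F [-0.6 -0.1  0.2]
N 1 d [-0.0009  0.0005 -0.0998] h 73.22 dth -0.2
0.01, -0.03, 3.33, 0, 0, 0.03
```

View pics/w20.png

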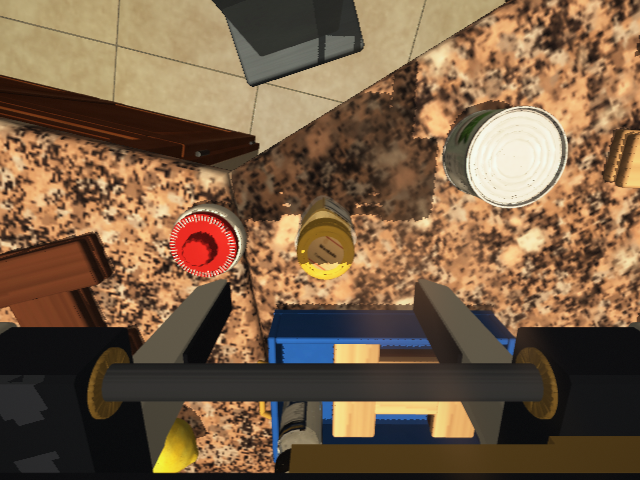

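{"api": "jog_arm", "payload": {"moves": [0.03,-0.02,0.9,0,0,0.03,1,0,0,0.9,0,0,0,1,0,0,0.9,0,0,0,1,0,0,0.55,0,0,0,1,0,0,0,0,0,0,-1,0,0,0,0,0,0,-1,0,0,0,0,0,0,-1,0,0,0,0,0,0,-1,0,0,0,0,0,0,-1,0,0,0,0,0,0,-1]}}

```text
t: 38.9
position: [0.4256, -0.0249, 0.0685]
eef_rot: [2.525, 1.869, 0.001]
wrist_force: [0.9, 1.4, 1.4]
finger_gap: 0.474
```

{"api": "jog_arm", "payload": {"moves": [0,0,0,0,0,0,-1,0,0,0,0,0,0,-1,0,0,0,0,0,0,-1,0,0,-0.2,0,0,0,-1,0,0,-0.8,0,0,0,-1,0,0,-0.9,0,0,0,-1,0,0,-0.9,0,0,0,-1,0,0,0,0,0,0,-1,0,0,0,0,0,0,-1,0,0,0,0,0,0,-1]}}

```text
t: 40.15
position: [0.4245, -0.0247, 0.1511]
eef_rot: [-2.524, -1.868, 0.003]
wrist_force: [0.6, -0.3, -0.5]
finger_gap: 0.468
```

Run:
```python
from h import *
s=st();im=cams.snapshot('wrist');cv2.imwrite('pics/w21.png',im[:,:,::-1])
im=cams.snapshot('side');cv2.imwrite('pics/s21.png',cv2.resize(im[150:330,200:440,::-1],None,fx=3,fy=3,interpolation=cv2.INTER_CUBIC))
C=np.array([.605,-.0155]);a=np.radians(-107);u=np.array([np.cos(a),np.sin(a)]);v=np.array([np.sin(a),-np.cos(a)])
j=C+.080*u+.027*v; print('jar target',j)
plan([*j,s['position'][2]],73)
```

```text
t 40.15 p [ 0.4245 -0.0247  0.1511] h 73.01 tilt [-0.0025  0.0008] gap 43.5 F [ 0.6 -0.3 -0.5]
jar target [ 0.55579004 -0.08411034]
N 5 d [ 0.1309 -0.0593 -0.0003] h 73.02 dth -0.0
-0.12, 0.95, 0, 0, 0, 0
-0.12, 0.95, 0, 0, 0, 0
-0.12, 0.95, 0, 0, 0, 0
-0.12, 0.95, 0, 0, 0, 0
-0.12, 0.95, 0, 0, 0, 0
```

View pics/w21.png

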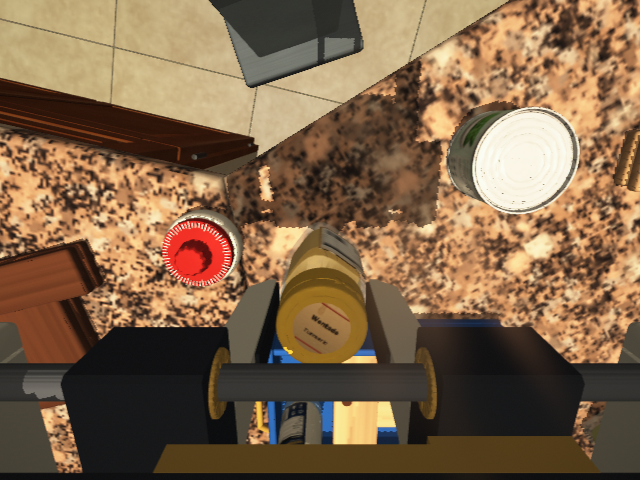

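View pics/s21.png

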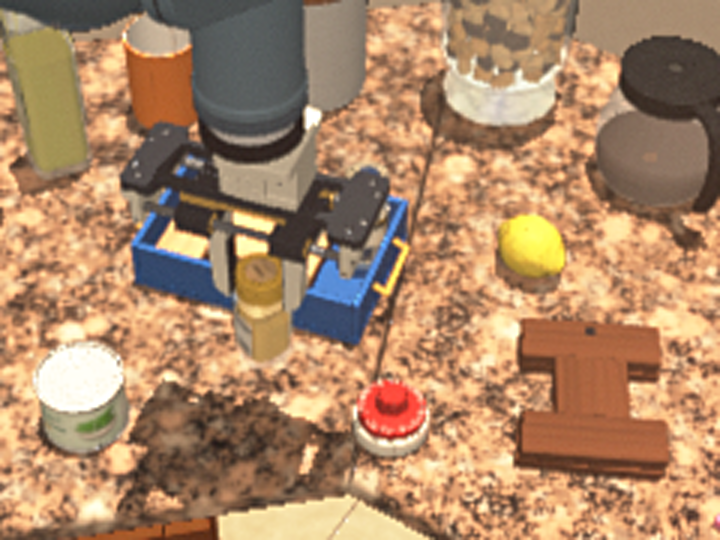

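{"api": "jog_arm", "payload": {"moves": [-0.12,0.95,0,0,0,0,-1,-0.12,0.95,0,0,0,0,-1,-0.12,0.95,0,0,0,0,-1,-0.12,0.95,0,0,0,0,-1,-0.12,0.95,0,0,0,0,-1,0,0,0,0,0,0,-1,0,0,0,0,0,0,-1,0,0,0,0,0,0,-1,0,0,0,0,0,0,-1,0,0,0,0,0,0,-1]}}

```text
t: 41.5
position: [0.5563, -0.0836, 0.1527]
eef_rot: [2.525, 1.869, 0.0]
wrist_force: [0.0, 0.3, -1.7]
finger_gap: 0.466
```

Run:
```python
from h import *
s=st();im=cams.snapshot('wrist');cv2.imwrite('pics/w22.png',im[:,:,::-1])
im=cams.snapshot('side');cv2.imwrite('pics/s22.png',cv2.resize(im[150:330,200:440,::-1],None,fx=3,fy=3,interpolation=cv2.INTER_CUBIC))
plan([.5558,-.0841,.0755],73,n=1)
```

```text
t 41.5 p [ 0.5563 -0.0836  0.1527] h 73.03 tilt [ 0.0003 -0.0002] gap 43.4 F [ 0.   0.3 -1.7]
N 1 d [-0.0007 -0.0004 -0.0771] h 73.02 dth -0.0
-0.02, -0.02, 2.57, 0, 0, 0
```

View pics/w22.png

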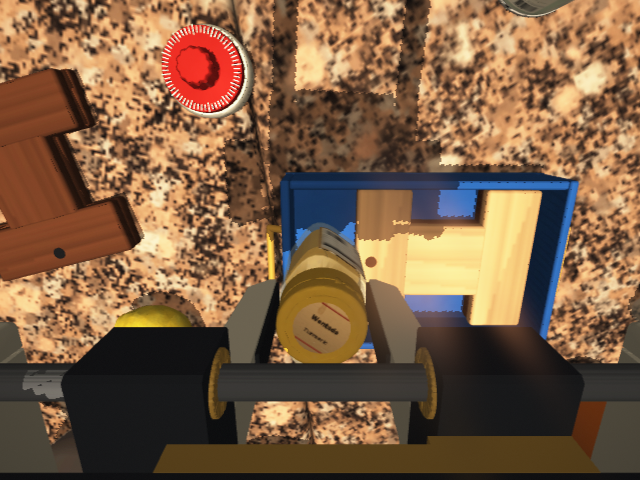

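View pics/s22.png

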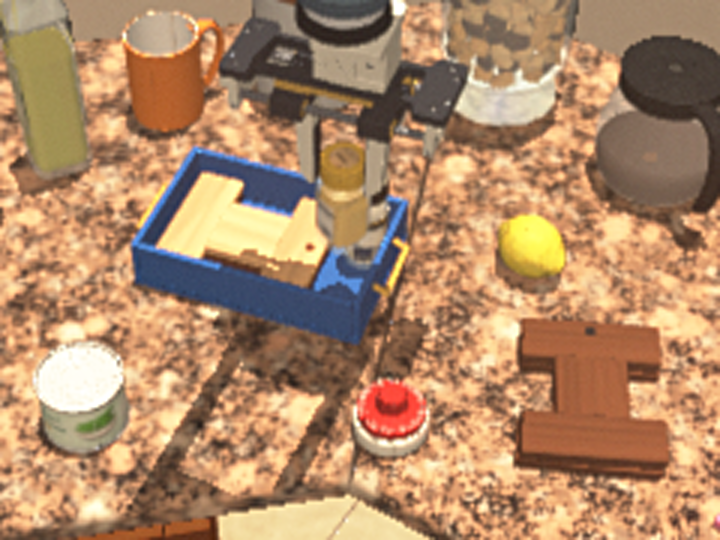

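{"api": "jog_arm", "payload": {"moves": [-0.02,-0.02,0.8,0,0,0,-1,0,0,0.8,0,0,0,-1,0,0,0.5,0,0,0,-1,0,0,0.25,0,0,0,-1,0,0,0.15,0,0,0,-1,0,0,0.06,0,0,0,-1,0,0,0,0,0,0,-1,0,0,0,0,0,0,-1,0,0,0,0,0,0,-1,0,0,0,0,0,0,-1]}}

```text
t: 42.85
position: [0.5559, -0.0842, 0.0757]
eef_rot: [2.525, 1.869, 0.0]
wrist_force: [0.6, 0.1, -1.1]
finger_gap: 0.468
```

Run:
```python
from h import *
s=st();im=cams.snapshot('side');cv2.imwrite('pics/s23.png',cv2.resize(im[170:290,220:360,::-1],None,fx=5,fy=5,interpolation=cv2.INTER_CUBIC));st()
```

```text
t 42.85 p [ 0.5559 -0.0842  0.0757] h 73.01 tilt [ 0.0003 -0.0001] gap 43.5 F [ 0.6  0.1 -1.1]
t 42.9 p [ 0.5558 -0.0842  0.0757] h 73.02 tilt [ 0.0001 -0.0001] gap 43.9 F [ 0.1  0.  -0.6]
```

View pics/s23.png

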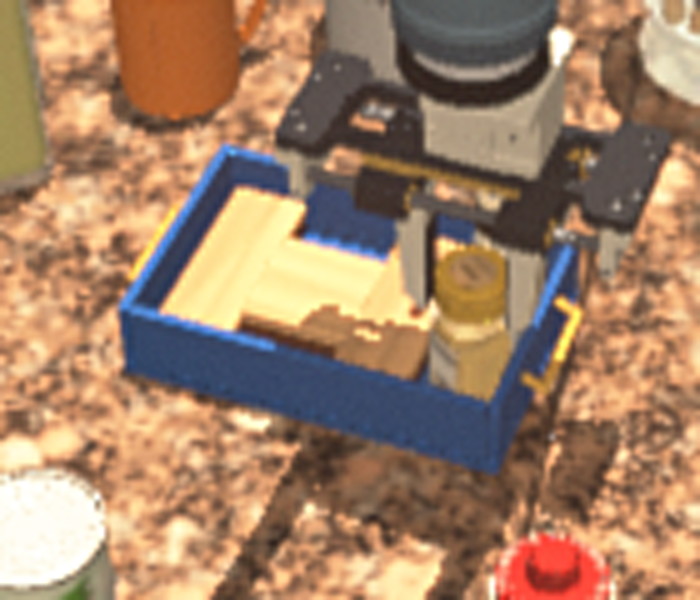

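Nearly on the floor; lower 1 mm more, release and rise.

{"api": "jog_arm", "payload": {"moves": [0,0,0.03,0,0,0,-1,0,0,0,0,0,0,-1,0,0,0,0,0,0,0.4,0,0,0,0,0,0,0.4,0,0,0,0,0,0,0.4,0,0,0,0,0,0,0.4,0,0,-0.4,0,0,0,0.4,0,0,-0.9,0,0,0,0.4,0,0,-0.9,0,0,0,0.4,0,0,-0.9,0,0,0,0.4]}}

```text
t: 44.15
position: [0.5559, -0.0842, 0.1694]
eef_rot: [2.524, 1.869, 0.001]
wrist_force: [-0.3, -0.0, -0.0]
finger_gap: 0.698
```

{"api": "jog_arm", "payload": {"moves": [0,-0.9,-0.3,0,0,0,0.4,0,-0.9,-0.3,0,0,0,0.4,0,-0.9,-0.3,0,0,0,0.4,0,-0.9,0,0,0,0,0.4,0,-0.9,0,0,0,0,0.4,0,0,0,0,0,0,0.4,0,0,0,0,0,0,0.4,0,0,0,0,0,0,0.4,0,0,0,0,0,0,0.4,0,0,0,0,0,0,0.4]}}

```text
t: 45.4
position: [0.4269, -0.0448, 0.1945]
eef_rot: [-2.525, -1.869, 0.0]
wrist_force: [-0.0, 0.2, -0.9]
finger_gap: 0.701
```

Run:
```python
from h import *
s=st()
for n in('wrist','side','top'):
    im=cams.snapshot(n);cv2.imwrite(f'pics/{n}24.png',im[:,:,::-1])
```

```text
t 45.4 p [ 0.4269 -0.0448  0.1945] h 73.02 tilt [-0.0004  0.0002] gap 65.2 F [-0.   0.2 -0.9]
```

View pics/side24.png

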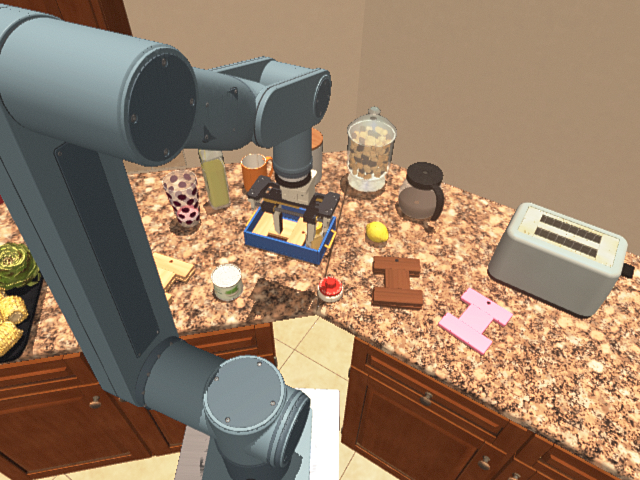

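View pics/wrist24.png

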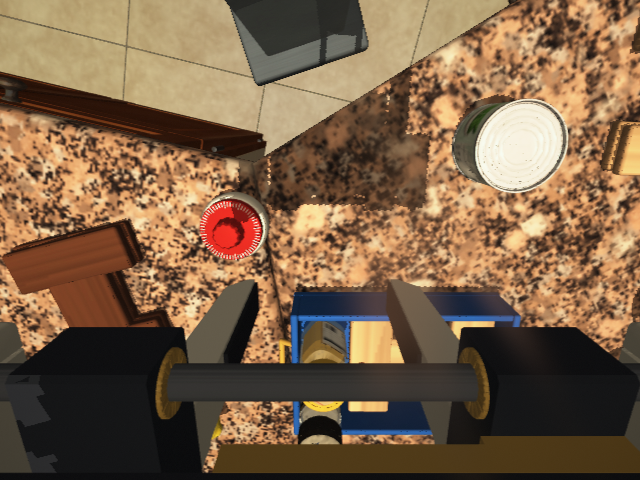

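View pics/top24.png

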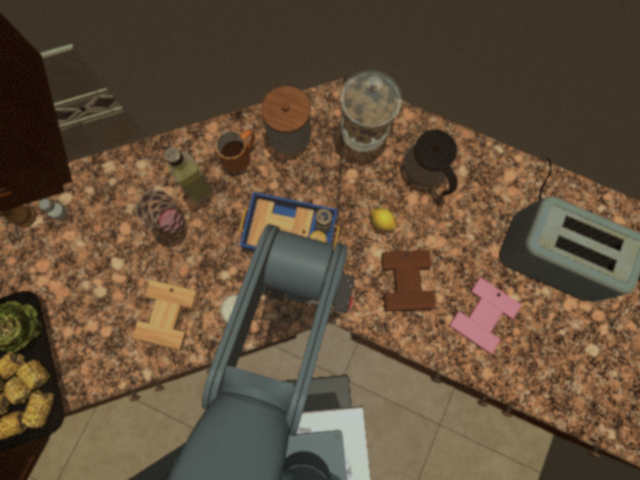

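{"api": "jog_arm", "payload": {"moves": [0.9,-0.3,0,0,0,0,0.4,0.9,-0.3,0,0,0,0,0.4,0.9,-0.3,0,0,0,0,0.4,0.9,-0.3,0,0,0,0,0.4,0.9,-0.3,0,0,0,0,0.4,0.9,-0.3,0,0,0,0,0.4,0.9,-0.3,0,0,0,0,0.4,0.9,-0.3,0,0,0,0,0.4,0.9,-0.3,0,0,0,0,0.4,0,0,0,0,0,0,0.4]}}

```text
t: 46.8
position: [0.42, 0.2126, 0.1945]
eef_rot: [-2.522, -1.872, 0.0]
wrist_force: [-1.1, -0.6, 0.5]
finger_gap: 0.703
```

Run:
```python
from h import *
s=st()
t=cams.snapshot('top')[:,:,::-1];d=cams.snapshot('side')[:,:,::-1]
cv2.imwrite('pics/t25.png',np.hstack([cv2.resize(t[180:280,230:360],(390,300),interpolation=cv2.INTER_CUBIC),cv2.resize(d[170:290,225:355],(390,360),interpolation=cv2.INTER_CUBIC)[:300]]))
cv2.imwrite('pics/tt25.png',t)
```

```text
t 46.8 p [0.42   0.2126 0.1945] h 73.18 tilt [-0.0002  0.0001] gap 65.3 F [-1.1 -0.6  0.5]
```

View pics/t25.png

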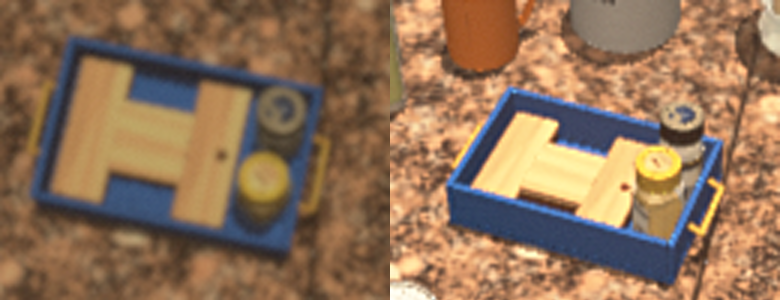

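View pics/tt25.png

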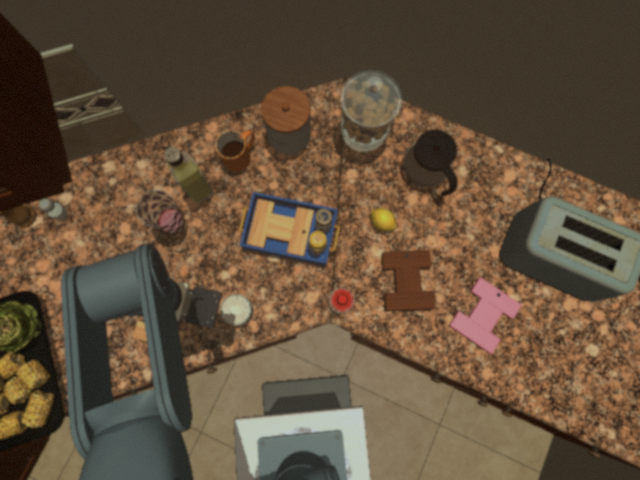

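Run:
```python
from h import *
t=cam('top')
C=np.array([.605,-.0155]);a=np.radians(-107);u=np.array([np.cos(a),np.sin(a)]);v=np.array([np.sin(a),-np.cos(a)])
for n,uv,z in(('dark cap',(230+282/3,180+110/3),.112),('yellow',(230+263/3,180+178/3),.103),('pale c',(230+153/3,180+140/3),.031)):
    p=ray(t,[uv],z)[0,:2]-C;print(n,(p@u).round(4),(p@v).round(4))
from rig import sign_off
print(sign_off())
```

```text
dark cap 0.0832 -0.0293
yellow 0.0793 0.0267
pale c -0.0229 -0.0011
the job is handed in; nothing more can be done
None
```

The blue crate is packed and I handed the job in at about 46.8 s of the 72 s allowed; `sign_off` gave no verdict.

- **Jars:** I stood the dark-capped jar at the right-hand end of the crate first. The yellow-capped jar went in last, beside it.
- **Boards:** the top dark board went on the crate floor and the top pale board on it. Each was lowered inside the walls before release.

The last top and side views show:

- **In the crate:** the pale board is flat and along the crate, at about x −23 mm, y −1 mm in the crate frame. The jars are upright at about (83, −29) mm and (79, 27) mm.
- **Outside the crate:** the dark stack has two boards left and, by eye, nothing I could see had moved. In the final top view the arm hid the remaining pale stack and partly covered the tin. An earlier view, taken after the last object was placed, showed the pale stack in place.

No check failed. The crate position from the different views agreed to about 2 mm. After release I never measured tilts or the dark board's final position; I judged them from the images and the arm's readings.

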